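# Tag the inspected lots

### The arm

A 6-joint arm with a two-finger parallel gripper is mounted at the origin on the work surface. World frame = base frame: x ahead of the robot, y to its left, z up, the work surface at z = 0. Lengths are in m, angles in rad, forces in N, time in s.
With the tool pointing down it reaches from about 0.35 to 0.775 m from the base axis. Payload 5.5 kg.
Tool frame: the origin (TCP) lies on the centre line of the jaws, within the pads' length; the fingertips stand 8 mm ahead of it and the grasp point (between the pads) lies 11 mm behind it; z points along the fingers, y is the direction in which the jaws open and shut (so a half turn about z gives the same grasp; the last joint's range is limited). The gripper opens to 85 mm and grips with 20 to 120 N. Pads are 22 mm wide; open, the fingers measure 114 mm over their backs; the gripper's body (76 mm by 85 mm) begins 54 mm behind the grasp point. The pads swing forward as they close: fully open they stand 13 mm farther back than shut.
Start: joints at [1.144, 0.313, 0.046, 1.304, 0, 1.431], TCP at [0.163, 0.552, 0.239] pointing down, gripper open.
Joint ranges: [-2.76, 2.76], [-0.86, 1.69], [-1.03, 1.26], [-2.2, 2.34], [-1.47, 1.5], [-3.14, 3.14]. Speed limits (rad/s): [2.57, 2.57, 3.14, 3.14, 3.14, 3.14].

### API

Orientations are given as a unit quaternion [w, x, y, z].
In Python, from workcell import env gives the robot as it stands. The module is installed in compiled form; this text tells all that it offers.
- The arm moves only by the tool play_rows, never from a script. Its argument "steps" is a list of rows, each an object with "claw": the closure in counts, from 0 (fully open) to 255 (shut); "dp": the shift along the tool's x, y, z in m, a list of three; "angular": the turn, a rotation vector about the tool's x, y, z in degrees, a list of three. In form: [{"claw": claw, "dp": [dx, dy, dz], "angular": [wx, wy, wz]}, ...]. A call has exactly 8 rows; each row shifts and turns the commanded pose from where the row before left it, along the tool's axes as they then stand; what a row does not reach is not made up. A row lasts 1/12 s, in which the tool goes at most 41.7 mm and 7.16 degrees, less where a joint would pass 70% of its speed; a pose out of reach is approached as far as the arm can. A call is refused whole if a number of a shift passes 0.0417 or a number of a turn 7.16, either way. A call with a gripper value outside its range is refused whole. The fingers move at their own pace and stop on an object; "force" is the grip in N (left out, the last holds). Time passes only in rows, so rows that do not move let the fingers close, or fill a call up. It gives the time, the measured TCP pose, the force and the opening at its end, in the units of the state.
- env.get_state(): the state, without advancing time (a new reading comes with each control period).
- env.read_camera(name): name is "scene" or "top" or "wrist"; returns (picture, depth): 400x640x3 uint8, red, green, blue; 400x640 float32, m along the optical axis (not along the pixel's ray), 0 where there is no reading.
- env.calibration(name): a dict with "fx", "fy", "cx", "cy" (pixels), "world_from_camera" (4x4, takes a point from camera to world coordinates); the wrist camera has in their place "hand_eye" (4x4, takes a point from camera to tool coordinates, whose origin is the TCP and whose axes are the flange's). Camera axes: x right, y down, z forward; pixel columns grow to the right and rows downward; lengths in m; the calibration is good to about 2 mm. A picture is of the moment at which its call begins: read the wrist's pose just before it. calibration takes no time and is no camera call.
- env.hand_in(): hands the job in, once; it reports no verdict.
The state is a dict: "clock": time; "joint_pos": joint angles; "qvel": joint speeds; "tau": joint torques, N m; "tcp_pos": TCP position; "orientation": TCP orientation; "wrist_force": force on the tool from outside, world axes, zero at the start; "ft_torque": the same for the moment, N m; "finger_gap": finger opening in m.
Only numpy, scipy, OpenCV 4.12 (cv2) and the standard library are available. Lean on these libraries where they do the work, as an engineer would, in place of code of your own. Each camera call takes 0.05 s, during which the arm holds its last target. There are 200 camera calls.

### The job

The bins of inspected board panels are ready to be released: lever the lid of the tag case up with the blade of the pry tool, in at the notch, and swing it open to about upright or beyond. Clip one tag onto the wire eye of every bin, so that the wire has gone in past the sprung gate, the gate has snapped shut behind it and the tag hangs by its hook clear of the bench. Leave any spare tag in the case, shut the lid fully, leave the pry tool lying on its pad, and do not tip a bin or disturb the other things on the bench.

Things in the scene. Friction and masses are not known exactly. Their poses are not given: they have to be found in the camera images.
- case: Flat grey hinged plastic case with the tags, 150 mm deep (x), 274 wide (y), 36 high, walls 5 mm, floor 4 mm thick, fixed. Origin: centre of its underside; front faces -x. In the middle of the front wall's top edge is a dark-rimmed notch 26 mm wide, 9 mm deep (27 to 36 mm above the bench): the only way in under the shut lid.
- case_lid (a joint): Lid of the case: a 6 mm plate, 150 by 274 mm, flush with the walls all round, hinged along the top of the back wall (x +75 mm, 36 mm up, in the case's frame). 0 = shut, grows as its front edge rises, 1.57 = upright, stop at 1.9. The hinge is stiff (about 1 N at the front edge, plus the weight of the lid, 120 g): the lid stays where it is left.
- lid_edge (a point): Middle of the lid's front (free) edge, half way through its thickness.
- pry: Pry tool, 160 mm long: black handle 100 x 14 x 12 mm (x -50 to +50), then a thin steel blade 12 mm wide (10 mm at the end) and 2 mm thick, x +50 to +110, half way up the handle. Origin: centre of the handle's underside; x points along the blade. It balances about at x = +22 mm. 45 g. Same shape either way up.
- pry_tip (a point): End of the pry tool's blade (x +110, 6 mm above the underside).
- pad: Thin light grey rubber pad, 220 x 100 x 3 mm, fixed to the bench, on which the pry tool lies at the start and where it belongs. Origin: centre of its underside; long along x.
- tag1: RFID lot tag, 65 g: black fob 44 x 24 x 10 mm, rigid steel snap hook (7 mm wire) on one end; 98 mm long, 35 mm wide. Origin: middle of the fob; x runs towards the hook (x +25 to +75.5 mm), z across the flat; it can lie either face up. Hook: spine at y = +14, gate at y = -14, clear inside x +32 to +68, y -11 to +10. Starts flat in the case, hook to the back. All three alike.
- tag1_mouth (a point): Point on the gate where the wire is best pressed in (x +53, y -14 mm in the tag's frame): the gate, a 5 mm bar hinged at x = +33, ends at x = +59.5; there the nose of the hook begins. Pressed 21 mm in towards +y here, or less if then drawn into the hook's end, the wire passes the gate.
- tag1_gate (a joint): Gate of that tag's hook: 0 = shut, 1.0 = fully in. It swings only inwards (towards +y) and its spring shuts it; about 2 N near its end starts it, 3.5 N opens it wide.
- tag2: RFID lot tag, 65 g: black fob 44 x 24 x 10 mm, rigid steel snap hook (7 mm wire) on one end; 98 mm long, 35 mm wide. Origin: middle of the fob; x runs towards the hook (x +25 to +75.5 mm), z across the flat; it can lie either face up. Hook: spine at y = +14, gate at y = -14, clear inside x +32 to +68, y -11 to +10. Starts flat in the case, hook to the back. All three alike.
- tag2_mouth (a point): Point on the gate where the wire is best pressed in (x +53, y -14 mm in the tag's frame): the gate, a 5 mm bar hinged at x = +33, ends at x = +59.5; there the nose of the hook begins. Pressed 21 mm in towards +y here, or less if then drawn into the hook's end, the wire passes the gate.
- tag2_gate (a joint): Gate of that tag's hook: 0 = shut, 1.0 = fully in. It swings only inwards (towards +y) and its spring shuts it; about 2 N near its end starts it, 3.5 N opens it wide.
- tag3: RFID lot tag, 65 g: black fob 44 x 24 x 10 mm, rigid steel snap hook (7 mm wire) on one end; 98 mm long, 35 mm wide. Origin: middle of the fob; x runs towards the hook (x +25 to +75.5 mm), z across the flat; it can lie either face up. Hook: spine at y = +14, gate at y = -14, clear inside x +32 to +68, y -11 to +10. Starts flat in the case, hook to the back. All three alike.
- tag3_mouth (a point): Point on the gate where the wire is best pressed in (x +53, y -14 mm in the tag's frame): the gate, a 5 mm bar hinged at x = +33, ends at x = +59.5; there the nose of the hook begins. Pressed 21 mm in towards +y here, or less if then drawn into the hook's end, the wire passes the gate.
- tag3_gate (a joint): Gate of that tag's hook: 0 = shut, 1.0 = fully in. It swings only inwards (towards +y) and its spring shuts it; about 2 N near its end starts it, 3.5 N opens it wide.
- bin1: Dark open bin of board panels, 120 mm deep (x), 100 wide (y), 150 high, 3 kg. Origin: centre of its underside; front faces -x. The eye stands out from its front wall (x -60 mm): a loop of 5 mm wire in the plane y = 0 with an upright bar at x -92, z 100 to 132 mm, and arms back to the wall at z 128 (upper) and z 108 (lower, sloping down to the bar). Not every bin is there in every run.
- eye1 (a point): Point on the lower arm of that bin's eye, 12 mm behind the upright bar, 103 mm above the bench (x -80, y 0 in the bin's frame). A tag clipped on and let go hangs from about here, its fob about 3 cm above the bench.
- bin2: Dark open bin of board panels, 120 mm deep (x), 100 wide (y), 150 high, 3 kg. Origin: centre of its underside; front faces -x. The eye stands out from its front wall (x -60 mm): a loop of 5 mm wire in the plane y = 0 with an upright bar at x -92, z 100 to 132 mm, and arms back to the wall at z 128 (upper) and z 108 (lower, sloping down to the bar). Not every bin is there in every run.
- eye2 (a point): Point on the lower arm of that bin's eye, 12 mm behind the upright bar, 103 mm above the bench (x -80, y 0 in the bin's frame). A tag clipped on and let go hangs from about here, its fob about 3 cm above the bench.
- bin3: Dark open bin of board panels, 120 mm deep (x), 100 wide (y), 150 high, 3 kg. Origin: centre of its underside; front faces -x. The eye stands out from its front wall (x -60 mm): a loop of 5 mm wire in the plane y = 0 with an upright bar at x -92, z 100 to 132 mm, and arms back to the wall at z 128 (upper) and z 108 (lower, sloping down to the bar). Not every bin is there in every run.
- eye3 (a point): Point on the lower arm of that bin's eye, 12 mm behind the upright bar, 103 mm above the bench (x -80, y 0 in the bin's frame). A tag clipped on and let go hangs from about here, its fob about 3 cm above the bench.
- dispenser: Tape dispenser, 55 x 120 x 70 mm; origin: centre of its underside. Bystander.
- brush: Dust brush with a steel handle, about 255 x 45 x 50 mm; origin: under its middle. Bystander.
- spare_panels: Small loose stack of board panels, 120 x 85 x 24 mm; origin: centre of its underside. Bystander.
Things that resemble listed ones, but are neither listed nor needed, are in the scene too. What is shaped like the bin1 but orange is not meant.

How it is judged:
On the way, in this order (a step that is already met when the one before it is completed fails the run):
1. the lid is levered up with the pry tool (value of joint case_lid above 0.15 rad and contact force between pry and case above 0.05 N), for 0.1 s.
2. the lid stands open, about upright or beyond (1.35 rad) (value of joint case_lid above 1.35 rad), for 0.2 s.
At the end, for the whole second after the job is handed in: Every bin has one tag hanging on its eye, wire through the hook, gate shut (0.12 rad), fob middle over 26 mm up; other tags in the case; lid shut (0.05 rad); pry tool handle on its pad; tags and tool at rest (((x of eye1 in the frame of tag1 between 0.05 and 0.074 m and y of eye1 in the frame of tag1 between -0.016 and 0.014 m and z of eye1 in the frame of tag1 between -0.025 and 0.025 m and height (world z) of tag1 above 0.026 m and value of joint tag1_gate below 0.12 rad) or (x of eye1 in the frame of tag2 between 0.05 and 0.074 m and y of eye1 in the frame of tag2 between -0.016 and 0.014 m and z of eye1 in the frame of tag2 between -0.025 and 0.025 m and height (world z) of tag2 above 0.026 m and value of joint tag2_gate below 0.12 rad) or (x of eye1 in the frame of tag3 between 0.05 and 0.074 m and y of eye1 in the frame of tag3 between -0.016 and 0.014 m and z of eye1 in the frame of tag3 between -0.025 and 0.025 m and height (world z) of tag3 above 0.026 m and value of joint tag3_gate below 0.12 rad)) and ((x of eye2 in the frame of tag1 between 0.05 and 0.074 m and y of eye2 in the frame of tag1 between -0.016 and 0.014 m and z of eye2 in the frame of tag1 between -0.025 and 0.025 m and height (world z) of tag1 above 0.026 m and value of joint tag1_gate below 0.12 rad) or (x of eye2 in the frame of tag2 between 0.05 and 0.074 m and y of eye2 in the frame of tag2 between -0.016 and 0.014 m and z of eye2 in the frame of tag2 between -0.025 and 0.025 m and height (world z) of tag2 above 0.026 m and value of joint tag2_gate below 0.12 rad) or (x of eye2 in the frame of tag3 between 0.05 and 0.074 m and y of eye2 in the frame of tag3 between -0.016 and 0.014 m and z of eye2 in the frame of tag3 between -0.025 and 0.025 m and height (world z) of tag3 above 0.026 m and value of joint tag3_gate below 0.12 rad)) and ((x of eye3 in the frame of tag1 between 0.05 and 0.074 m and y of eye3 in the frame of tag1 between -0.016 and 0.014 m and z of eye3 in the frame of tag1 between -0.025 and 0.025 m and height (world z) of tag1 above 0.026 m and value of joint tag1_gate below 0.12 rad) or (x of eye3 in the frame of tag2 between 0.05 and 0.074 m and y of eye3 in the frame of tag2 between -0.016 and 0.014 m and z of eye3 in the frame of tag2 between -0.025 and 0.025 m and height (world z) of tag2 above 0.026 m and value of joint tag2_gate below 0.12 rad) or (x of eye3 in the frame of tag3 between 0.05 and 0.074 m and y of eye3 in the frame of tag3 between -0.016 and 0.014 m and z of eye3 in the frame of tag3 between -0.025 and 0.025 m and height (world z) of tag3 above 0.026 m and value of joint tag3_gate below 0.12 rad)) and ((x of tag1 in the frame of case between -0.072 and 0.072 m and y of tag1 in the frame of case between -0.134 and 0.134 m and z of tag1 in the frame of case between 0 and 0.03 m) or (height (world z) of tag1 above 0.026 m and angle between tag1's own x axis and vertical below 0.7 rad)) and ((x of tag2 in the frame of case between -0.072 and 0.072 m and y of tag2 in the frame of case between -0.134 and 0.134 m and z of tag2 in the frame of case between 0 and 0.03 m) or (height (world z) of tag2 above 0.026 m and angle between tag2's own x axis and vertical below 0.7 rad)) and ((x of tag3 in the frame of case between -0.072 and 0.072 m and y of tag3 in the frame of case between -0.134 and 0.134 m and z of tag3 in the frame of case between 0 and 0.03 m) or (height (world z) of tag3 above 0.026 m and angle between tag3's own x axis and vertical below 0.7 rad)) and distance between tag1 and tag2 above 0.05 m and distance between each of tag1, tag2 and tag3 above 0.05 m and value of joint case_lid below 0.05 rad and x of pry in the frame of pad between -0.09 and 0.05 m and y of pry in the frame of pad between -0.045 and 0.045 m and z of pry in the frame of pad between -0.002 and 0.02 m and linear speed of each of tag1, tag2, tag3, pry below 0.03 m/s); the robot touches nothing.
It fails at once if the tape dispenser is disturbed (moved more than 30 mm) (distance of dispenser from where it was at the start of the episode above 0.03 m).
It fails at once if the brush is disturbed (moved more than 30 mm) (distance of brush from where it was at the start of the episode above 0.03 m).
It fails at once if the stack of spare panels is disturbed (moved more than 30 mm) (distance of spare_panels from where it was at the start of the episode above 0.03 m).
It fails at once if a bin is tipped (0.3 rad) (angle between any of bin1, bin2, bin3's own z axis and vertical above 0.3 rad).
Of bin1, bin2, bin3 only 2 to 3 are there at a start; the rules pass over those that are not, and their reading is None.
At some moment in a run one of pry may be knocked a few centimetres aside while the robot is not near it.
Once in a run the grip may slacken for a moment while it holds something.
It also fails if it takes over 210 s, if anything falls off the work surface, if the arm or the gripper's body presses on something with over 40 N, if the wrist force passes 120 N, or if a joint passes its speed limit or range.

## Working session

There is one attempt and no reset: what is moved stays moved. The work goes in short steps, Python scripts to look and compute and a tool call to move; the robot and the scene stay as the last step left them, time stands still between calls to the robot, and variables do not carry over. Pictures are saved under pics/ and viewed, about 12 in all and at most 16, crops included, and the job is handed in when it is done.

Besides the shell and the picture viewer there is one more tool, called after "Call:" by a JSON object that holds its "method" and its "body", one argument or row to a line. play_rows: Moves the arm, as the interface text tells. Its arguments: {"type":"object","properties":{"steps":{"type":"array","items":{"type":"object","properties":{"claw":{"type":"number"},"dp":{"type":"array","items":{"type":"number"}},"angular":{"type":"array","items":{"type":"number"}}}}},"force":{"type":"number"}},"required":["steps"]}

```bash
mkdir -p pics; cat > h.py <<'E'
import numpy as np, cv2
from scipy.spatial.transform import Rotation as R
from workcell import env
def q2m(q): return R.from_quat([q[1],q[2],q[3],q[0]]).as_matrix()
def look(name):
    s=env.get_state(); c=env.calibration(name); im,d=env.read_camera(name)
    if name=='wrist':
        T=np.eye(4);T[:3,:3]=q2m(s['orientation']);T[:3,3]=s['tcp_pos'];T=T@np.array(c['hand_eye'])
    else: T=np.array(c['world_from_camera'])
    v,u=np.mgrid[:400,:640]
    P=np.stack([(u-c['cx'])/c['fx']*d,(v-c['cy'])/c['fy']*d,d],-1)@T[:3,:3].T+T[:3,3]
    P[d==0]=np.nan
    return im,P,T,c
def save(im,n,s=1.25,crop=None):
    if crop: im=im[crop[1]:crop[3],crop[0]:crop[2]]
    cv2.imwrite('pics/'+n+'.png',cv2.resize(im[:,:,::-1],None,fx=s,fy=s,interpolation=cv2.INTER_CUBIC))
def st():
    s=env.get_state(); print({k:np.round(s[k],4).tolist() for k in ['clock','tcp_pos','orientation','joint_pos','wrist_force','finger_gap']})
def rel(p,Rt=None):
    "world point -> shift in tool axes; optionally target tool matrix -> rotvec deg"
    s=env.get_state();M=q2m(s['orientation']); o=M.T@(np.array(p)-s['tcp_pos'])
    if Rt is not None: return o.round(4),np.degrees(R.from_matrix(M.T@Rt).as_rotvec()).round(2)
    return o.round(4)
E
python3 - <<'E'
from h import *
st()
for n in ['top','scene']:
    im,P,T,c=look(n); save(im,n); np.savez(n,im=im,P=P); print(n,T.round(3).tolist(),c['fx'])
print(np.array(env.calibration('wrist')['hand_eye']).round(3).tolist())
E
```

```text
{'clock': 0.0, 'tcp_pos': [0.1625, 0.551, 0.2384], 'orientation': [-0.0003, 0.1429, 0.9897, -0.0009], 'joint_pos': [1.1444, 0.314, 0.045, 1.3036, 0.0, 1.4312], 'wrist_force': [-0.1498, 0.7154, 0.2665], 'finger_gap': 0.0851}
top [[-0.004, -0.985, 0.171, 0.255], [-1.0, 0.002, -0.009, -0.1], [0.009, -0.171, -0.985, 1.801], [0.0, 0.0, 0.0, 1.0]] 455.1382862886344
scene [[-0.713, 0.405, -0.573, 1.385], [0.701, 0.428, -0.57, 0.746], [0.015, -0.808, -0.589, 0.944], [0.0, 0.0, 0.0, 1.0]] 516.5497680647325
[[0.0, -0.951, -0.309, 0.08], [1.0, 0.0, -0.0, 0.001], [0.0, -0.309, 0.951, -0.135], [0.0, 0.0, 0.0, 1.0]]
```

View pics/top.png

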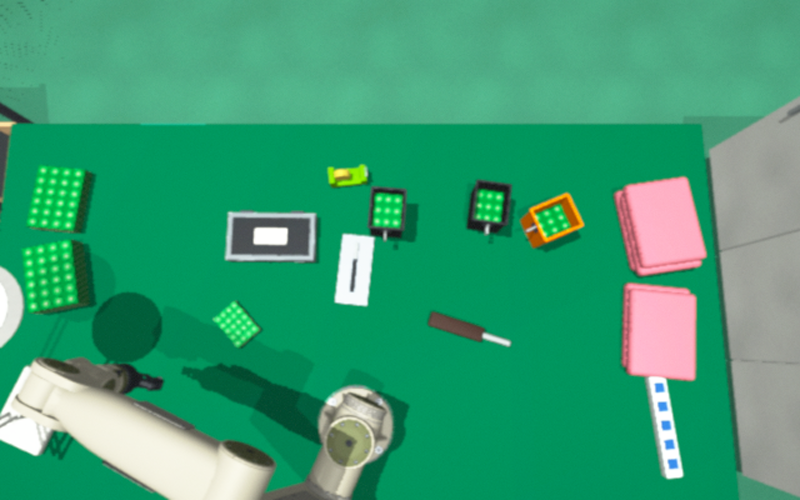

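View pics/scene.png

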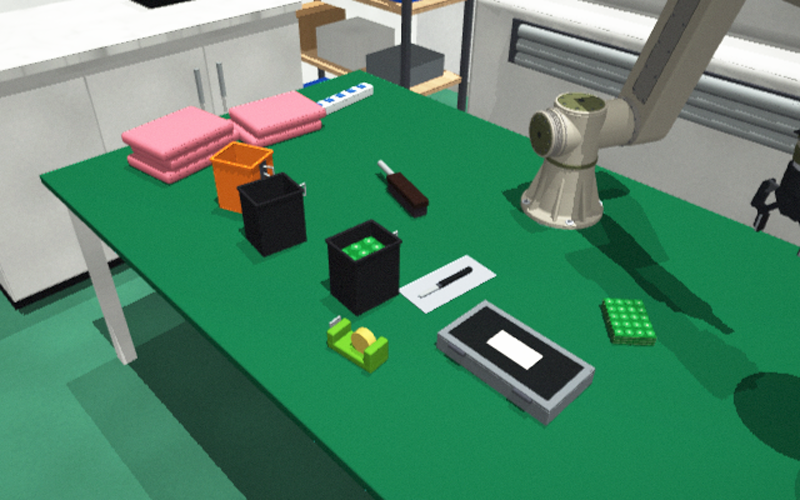

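```bash
python3 - <<'E'
from h import *
z=np.load('top.npz');im,P=z['im'],z['P']
def rect(m,box,name):
    k=np.zeros(m.shape,bool);x0,y0,x1,y1=[int(a/1.25) for a in box];k[y0:y1,x0:x1]=True
    m=m&k; p=P[m]; r=cv2.minAreaRect((p[:,:2]*1000).astype(np.float32)); print(name,m.sum(),np.round(r[0],1),np.round(r[1],1),round(r[2],2),'z',np.nanmedian(p[:,2]).round(4))
Z=P[...,2]; g=im.astype(int)
rect((Z>0.02)&(Z<.06),(215,200,325,270),'case')
white=(g.min(-1)>150)&(Z<.03)
rect(white,(330,230,380,310),'pad')
dark=(g.max(-1)<70)&(Z<.03)
rect(dark,(345,236,368,300),'pry')
rect((g.max(-1)<110)&(g.min(-1)<100)&(abs(g[...,1]-g[...,0])<25)&(Z<.03),(345,236,368,300),'pry+blade')
rect((Z>.143),(360,180,410,235),'bin a')
rect((Z>.143),(465,175,515,228),'bin b')
rect((Z>.09)&(Z<.14),(375,231,400,245),'eye a')
rect((Z>.09)&(Z<.14),(478,225,495,240),'eye b')
rect((Z>.02),(325,160,372,190),'disp')
save(im,'crop1',5,(170,130,330,250))
E
```

```text
case 2749 [579.  265.2] [275.5 161.2] 88.87 z 0.0433
pad 1357 [475.8   5.8] [103.2 223.5] 84.1 z 0.0037
pry 0 [0. 0.] [0. 0.] 0.0 z nan
pry+blade 30 [454.    8.3] [ 5.4 86.4] 85.01 z 0.0159
bin a 237 [ 639.5 -100.1] [107.9 130. ] 85.0 z 0.151
bin b 246 [ 657.1 -411.8] [109.2 129.4] 81.39 z 0.1513
eye a 42 [579.2 -98.3] [49.1 53.2] 37.48 z 0.1171
eye b 27 [ 587.8 -401.3] [28.5 41.8] 48.72 z 0.1097
disp 341 [773.2  26. ] [ 54.8 122.3] 6.85 z 0.0471
  return np.nanmean(a, axis, out=out, keepdims=keepdims)
```

View pics/crop1.png

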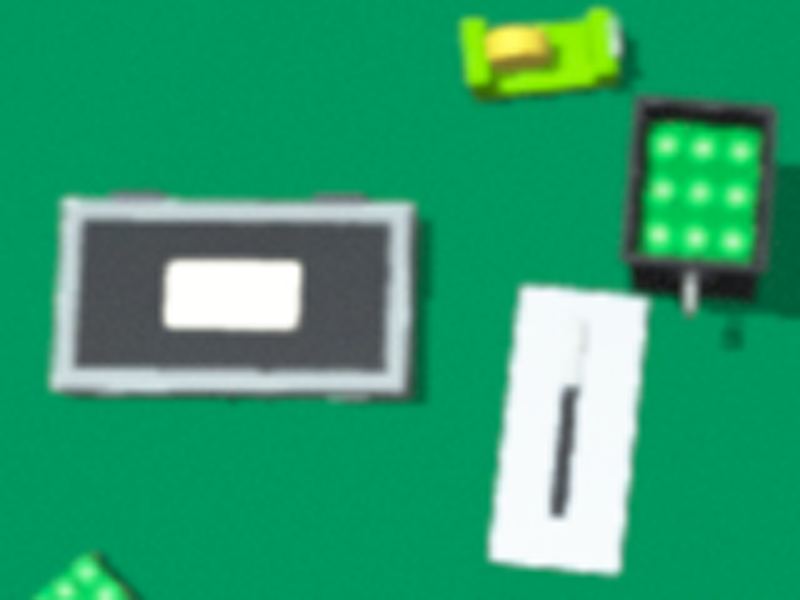

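```bash
cat >> h.py <<'E'
def D(deg,pitch=0):
    "tool down, tool x = -(heading deg), y to the left of heading"
    t=np.radians(deg);c,s=np.cos(t),np.sin(t)
    return np.array([[-c,-s,0],[-s,c,0],[0,0,-1.]])
def plan(p,Rt):
    s=env.get_state();M=q2m(s['orientation']); p=np.array(p)
    rv=np.degrees(R.from_matrix(M.T@Rt).as_rotvec())
    print('rot',rv.round(2),'then dp(mm)',(1e3*Rt.T@(p-s['tcp_pos'])).round(1))
E
python3 -c "
from h import *
plan([.47,.005,.2],D(-5.5))"
```

```text
rot [ -0.1   -0.02 -10.93] then dp(mm) [-358.4 -514.1   38.5]
```

Call:
{"method": "play_rows", "body": {
  "steps": [
    {"claw":0,"dp":[0,0,0],"angular":[0,0,-5.46]},
    {"claw":0,"dp":[0,0,0],"angular":[0,0,-5.46]},
    {"claw":0,"dp":[-0.0224,-0.0321,0.0024],"angular":[0,0,0]},
    {"claw":0,"dp":[-0.0224,-0.0321,0.0024],"angular":[0,0,0]},
    {"claw":0,"dp":[-0.0224,-0.0321,0.0024],"angular":[0,0,0]},
    {"claw":0,"dp":[-0.0224,-0.0321,0.0024],"angular":[0,0,0]},
    {"claw":0,"dp":[-0.0224,-0.0321,0.0024],"angular":[0,0,0]},
    {"claw":0,"dp":[-0.0224,-0.0321,0.0024],"angular":[0,0,0]}
  ]
}}

```text
clock: 0.77
tcp_pos: [0.2781, 0.3451, 0.2244]
orientation: [-0.0, 0.048, 0.999, -0.0]
wrist_force: [1.4, 0.7, 0.3]
finger_gap: 0.0852
```

Call:
{"method": "play_rows", "body": {
  "steps": [
    {"claw":0,"dp":[-0.0224,-0.0321,0.0024],"angular":[0,0,0]},
    {"claw":0,"dp":[-0.0224,-0.0321,0.0024],"angular":[0,0,0]},
    {"claw":0,"dp":[-0.0224,-0.0321,0.0024],"angular":[0,0,0]},
    {"claw":0,"dp":[-0.0224,-0.0321,0.0024],"angular":[0,0,0]},
    {"claw":0,"dp":[-0.0224,-0.0321,0.0024],"angular":[0,0,0]},
    {"claw":0,"dp":[-0.0224,-0.0321,0.0024],"angular":[0,0,0]},
    {"claw":0,"dp":[-0.0224,-0.0321,0.0024],"angular":[0,0,0]},
    {"claw":0,"dp":[-0.0224,-0.0321,0.0024],"angular":[0,0,0]}
  ]
}}

```text
clock: 1.43
tcp_pos: [0.4319, 0.0722, 0.2055]
orientation: [-0.0, 0.048, 0.999, 0.0]
wrist_force: [0.4, 1.1, -0.6]
finger_gap: 0.0852
```

Call:
{"method": "play_rows", "body": {
  "steps": [
    {"claw":0,"dp":[-0.0224,-0.0321,0.0024],"angular":[0,0,0]},
    {"claw":0,"dp":[-0.0224,-0.0321,0.0024],"angular":[0,0,0]},
    {"claw":0,"dp":[0,0,0],"angular":[0,0,0]},
    {"claw":0,"dp":[0,0,0],"angular":[0,0,0]},
    {"claw":0,"dp":[0,0,0],"angular":[0,0,0]},
    {"claw":0,"dp":[0,0,0],"angular":[0,0,0]},
    {"claw":0,"dp":[0,0,0],"angular":[0,0,0]},
    {"claw":0,"dp":[0,0,0],"angular":[0,0,0]}
  ]
}}

```text
clock: 2.1
tcp_pos: [0.4696, 0.0071, 0.2011]
orientation: [0.0, 0.047, 0.999, 0.0]
wrist_force: [0.3, 0.3, 0.2]
finger_gap: 0.0856
```

```bash
python3 - <<'E'
from h import *
st()
im,P,T,c=look('wrist'); save(im,'w1'); np.savez('w1',im=im,P=P)
g=im.astype(int);Z=P[...,2]
m=(g.max(-1)<90)&(Z>.005)&(Z<.03)&(abs(P[...,1]-.008)<.04)&(abs(P[...,0]-.46)<.08)
p=P[m];r=cv2.minAreaRect((p[:,:2]*1000).astype(np.float32));print(m.sum(),r,np.percentile(p[:,2],[5,50,95]))
E
```

```text
{'clock': 2.1, 'tcp_pos': [0.4696, 0.0071, 0.2011], 'orientation': [0.0001, 0.047, 0.9989, 0.0001], 'joint_pos': [-0.1562, 0.1265, -0.2873, 1.1568, 0.0002, -0.0621], 'wrist_force': [0.2862, 0.2952, 0.2278], 'finger_gap': 0.0856}
841 ((452.84344482421875, 12.226542472839355), (11.40955638885498, 99.4276123046875), 84.45943450927734) [0.01420438 0.01550826 0.01679397]
```

View pics/w1.png

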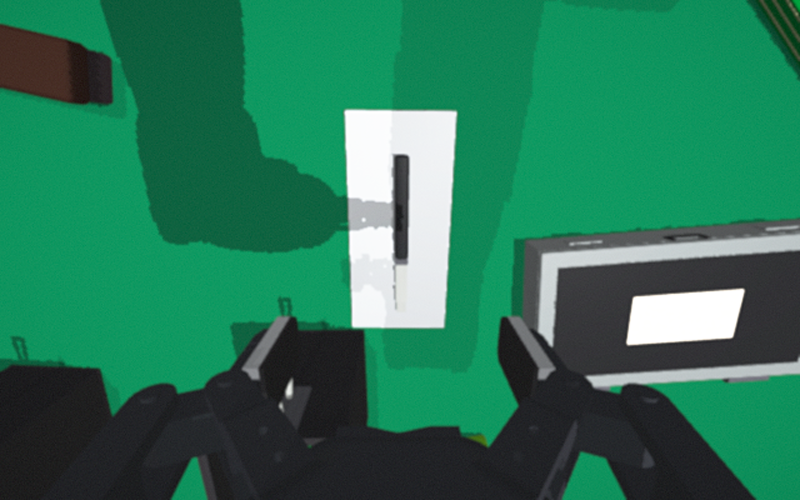

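```bash
python3 - <<'E'
from h import *
z=np.load('w1.npz');im,P=z['im'],z['P'];g=im.astype(int);Z=P[...,2]
save(im,'notch',6,(510,175,640,215))
for u in (430,450,480,510,530,560,590,620):
    # front top edge: first row where Z>.038 going down
    col=Z[:,u]; v=[v for v in range(150,260) if col[v]>.037][0]; print(u,v,P[v+1,u].round(4))
m=(Z>.036)&(Z<.052)&(P[...,1]>.1)&(P[...,1]<.3)&(P[...,0]<.62)
p=P[m];print('side y min',[ (x,p[abs(p[:,0]-x)<.004][:,1].min().round(4)) for x in(.52,.54,.56,.58,.6)], np.median(p[:,2]))
for v in range(184,196): print(v,[(u,*g[v,u][:1],*(1e3*P[v,u]).round(0)) for u in (535,542,550,558,565)])
plan([.4747,.0101,.012],D(-5.5))
E
```

```text
430 218 [0.521  0.1339 0.0362]
450 200 [0.4989 0.1536 0.0414]
480 198 [0.4995 0.1866 0.042 ]
510 195 [0.499  0.2196 0.042 ]
530 194 [0.4999 0.2416 0.042 ]
560 192 [0.5001 0.2732 0.0435]
590 190 [0.501  0.306  0.0432]
620 187 [0.5009 0.3391 0.0424]
side y min [(0.52, np.float64(0.1333)), (0.54, np.float64(0.133)), (0.56, np.float64(0.1327)), (0.58, np.float64(0.1325)), (0.6, np.float64(0.1471))] 0.0437571721646382
184 [(535, np.int64(82), np.float64(500.0), np.float64(275.0), np.float64(4.0)), (542, np.int64(87), np.float64(500.0), np.float64(281.0), np.float64(7.0)), (550, np.int64(90), np.float64(501.0), np.float64(290.0), np.float64(8.0)), (558, np.int64(87), np.float64(500.0), np.float64(297.0), np.float64(11.0)), (565, np.int64(88), np.float64(501.0), np.float64(305.0), np.float64(12.0))]
185 [(535, np.int64(90), np.float64(500.0), np.float64(272.0), np.float64(9.0)), (542, np.int64(86), np.float64(500.0), np.float64(279.0), np.float64(10.0)), (550, np.int64(86), np.float64(500.0), np.float64(287.0), np.float64(13.0)), (558, np.int64(87), np.float64(500.0), np.float64(294.0), np.
[... 3365 characters left out ...]
np.float64(43.0)), (550, np.int64(172), np.float64(501.0), np.float64(263.0), np.float64(43.0)), (558, np.int64(188), np.float64(501.0), np.float64(271.0), np.float64(44.0)), (565, np.int64(196), np.float64(502.0), np.float64(280.0), np.float64(43.0))]
195 [(535, np.int64(168), np.float64(500.0), np.float64(247.0), np.float64(42.0)), (542, np.int64(181), np.float64(501.0), np.float64(254.0), np.float64(43.0)), (550, np.int64(196), np.float64(502.0), np.float64(263.0), np.float64(43.0)), (558, np.int64(196), np.float64(502.0), np.float64(272.0), np.float64(43.0)), (565, np.int64(198), np.float64(503.0), np.float64(280.0), np.float64(43.0))]
rot [0.01 0.02 0.1 ] then dp(mm) [ -4.7   3.6 189.1]
```

View pics/notch.png

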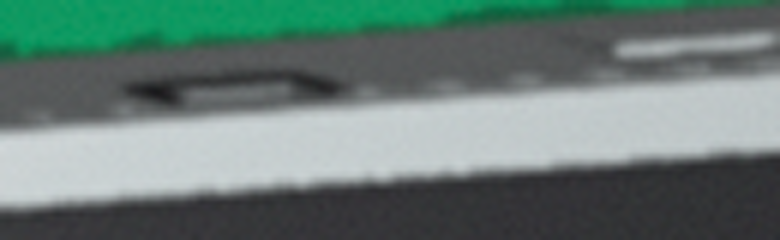

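Call:
{"method": "play_rows", "body": {
  "steps": [
    {"claw":0,"dp":[-0.0024,0.0018,0.038],"angular":[0,0,0]},
    {"claw":0,"dp":[-0.0023,0.0018,0.038],"angular":[0,0,0]},
    {"claw":0,"dp":[0,0,0.038],"angular":[0,0,0]},
    {"claw":0,"dp":[0,0,0.038],"angular":[0,0,0]},
    {"claw":0,"dp":[0,0,0.025],"angular":[0,0,0]},
    {"claw":0,"dp":[0,0,0.012],"angular":[0,0,0]},
    {"claw":0,"dp":[0,0,0],"angular":[0,0,0]},
    {"claw":0,"dp":[0,0,0],"angular":[0,0,0]}
  ]
}}

```text
clock: 2.82
tcp_pos: [0.4745, 0.0097, 0.0117]
orientation: [-0.001, 0.048, 0.999, 0.0]
wrist_force: [-0.0, -1.3, 1.1]
finger_gap: 0.0854
```

Call:
{"method": "play_rows", "body": {
  "steps": [
    {"claw":255,"dp":[0,0,0],"angular":[0,0,0]},
    {"claw":255,"dp":[0,0,0],"angular":[0,0,0]},
    {"claw":255,"dp":[0,0,0],"angular":[0,0,0]},
    {"claw":255,"dp":[0,0,0],"angular":[0,0,0]},
    {"claw":255,"dp":[0,0,0],"angular":[0,0,0]},
    {"claw":255,"dp":[0,0,0],"angular":[0,0,0]},
    {"claw":255,"dp":[0,0,0],"angular":[0,0,0]},
    {"claw":255,"dp":[0,0,0],"angular":[0,0,0]}
  ],
  "force": 80
}}

```text
clock: 3.48
tcp_pos: [0.4754, 0.009, 0.0127]
orientation: [0.0, 0.048, 0.999, -0.0]
wrist_force: [-1.5, -0.2, 6.5]
finger_gap: 0.0114
```

```bash
python3 - <<'E'
from h import *
st()
# TCP -> tip distance 88mm when grasped at +22
n=np.array([.500,.2705]);
pre=n-np.array([np.cos(np.radians(-.8)),np.sin(np.radians(-.8))])*(.088+.03)
print(pre); plan([*pre,.035],D(-.8))
E
```

```text
{'clock': 3.4833, 'tcp_pos': [0.4754, 0.009, 0.0127], 'orientation': [0.0004, 0.0481, 0.9988, -0.0], 'joint_pos': [-0.1502, 0.3221, -0.5562, 0.6916, 0.0001, -0.0539], 'wrist_force': [-1.4543, -0.2127, 6.5126], 'finger_gap': 0.0114}
[0.3820115  0.27214754]
rot [-0.    0.05 -4.72] then dp(mm) [ 97.1 261.9 -22.3]
```

Call:
{"method": "play_rows", "body": {
  "steps": [
    {"claw":255,"dp":[0,0,-0.01],"angular":[0,0,0]},
    {"claw":255,"dp":[0,0,-0.025],"angular":[0,0,0]},
    {"claw":255,"dp":[0,0,-0.03],"angular":[0,0,0]},
    {"claw":255,"dp":[0,0,0],"angular":[0,0,-4.7]},
    {"claw":255,"dp":[0.0121,0.0327,0],"angular":[0,0,0]},
    {"claw":255,"dp":[0.0121,0.0327,0],"angular":[0,0,0]},
    {"claw":255,"dp":[0.0121,0.0327,0],"angular":[0,0,0]},
    {"claw":255,"dp":[0.0121,0.0327,0],"angular":[0,0,0]}
  ]
}}

```text
clock: 4.15
tcp_pos: [0.428, 0.1415, 0.0771]
orientation: [0.0, 0.008, 1.0, 0.0]
wrist_force: [0.4, 0.2, 0.2]
finger_gap: 0.0115
```

Call:
{"method": "play_rows", "body": {
  "steps": [
    {"claw":255,"dp":[0.0121,0.0327,0],"angular":[0,0,0]},
    {"claw":255,"dp":[0.0121,0.0327,0],"angular":[0,0,0]},
    {"claw":255,"dp":[0.0121,0.0327,0],"angular":[0,0,0]},
    {"claw":255,"dp":[0.0121,0.0327,0],"angular":[0,0,0]},
    {"claw":255,"dp":[0,0,0],"angular":[0,0,0]},
    {"claw":255,"dp":[0,0,0],"angular":[0,0,0]},
    {"claw":255,"dp":[0,0,0],"angular":[0,0,0]},
    {"claw":255,"dp":[0,0,0],"angular":[0,0,0]}
  ]
}}

```text
clock: 4.82
tcp_pos: [0.3823, 0.2711, 0.0768]
orientation: [-0.0, 0.008, 1.0, -0.0]
wrist_force: [-0.1, -0.2, -0.3]
finger_gap: 0.0115
```

```bash
python3 - <<'E'
from h import *
st()
im,P,T,c=look('wrist'); im2,P2,_,_=look('scene')
np.savez('w2',im=im,P=P);np.savez('s2',im=im2,P=P2)
a=cv2.resize(im,(500,312));b=cv2.resize(im2[180:340,300:500],(375,300))
o=np.zeros((312,880,3),np.uint8);o[:,:500]=a;o[:300,502:877]=b
save(o,'w2',.9)
E
```

```text
{'clock': 4.8167, 'tcp_pos': [0.3823, 0.2711, 0.0768], 'orientation': [-0.0001, 0.0077, 1.0, -0.0002], 'joint_pos': [0.4455, 0.229, -0.4923, 0.8498, -0.0002, 0.4609], 'wrist_force': [-0.0709, -0.1603, -0.3213], 'finger_gap': 0.0115}
```

View pics/w2.png

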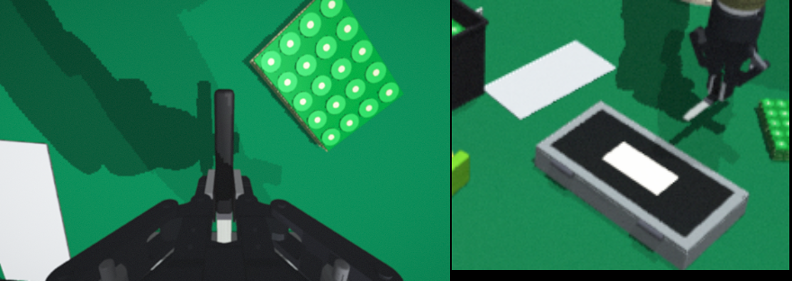

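```bash
python3 - <<'E'
from h import *
z=np.load('s2.npz');im,P=z['im'],z['P'];g=im.astype(int)
sub=(slice(228,256),slice(430,456))
m=np.zeros(g.shape[:2],bool);m[sub]=(g[sub].min(-1)>110)
m&=(P[...,2]>.05)
p=P[m];print(m.sum());o=np.argsort(p[:,0]);print(p[o].round(4)[::3])
z=np.load('w2.npz');P=z['P'];g=z['im'].astype(int)
m=(g.max(-1)<70)&(P[...,2]<.12)&(P[...,2]>.04)&(P[...,0]<.36)&(abs(P[...,1]-.271)<.02)
p=P[m];print(m.sum());
if m.sum():
  print(cv2.fitLine(p.astype(np.float32),cv2.DIST_L2,0,.01,.01).ravel().round(4),p.min(0),p.max(0))
E
```

```text
66
[[0.4127 0.269  0.0691]
 [0.4171 0.2679 0.0744]
 [0.4207 0.2702 0.0746]
 [0.4225 0.2772 0.0766]
 [0.4254 0.2704 0.0741]
 [0.4283 0.2757 0.0724]
 [0.4294 0.2703 0.073 ]
 [0.4338 0.2698 0.0753]
 [0.4356 0.2685 0.0722]
 [0.4367 0.2658 0.0746]
 [0.4388 0.2707 0.0721]
 [0.4415 0.2693 0.0729]
 [0.4434 0.2648 0.0712]
 [0.4469 0.2699 0.0731]
 [0.4485 0.2746 0.0703]
 [0.4518 0.267  0.0742]
 [0.4537 0.2652 0.0743]
 [0.4564 0.2732 0.0742]
 [0.4576 0.2743 0.0723]
 [0.4608 0.2679 0.0701]
 [0.463  0.2717 0.074 ]
 [0.4679 0.2688 0.075 ]]
2527
[1.     0.0042 0.0058 0.3345 0.2724 0.0795] [0.30914302 0.26544465 0.07580502] [0.35999233 0.27948749 0.08196213]
```

Call:
{"method": "play_rows", "body": {
  "steps": [
    {"claw":255,"dp":[0,0,0.0206],"angular":[0,0,0]},
    {"claw":255,"dp":[0,0,0.0206],"angular":[0,0,0]},
    {"claw":255,"dp":[0,0,0],"angular":[0,0,0]},
    {"claw":255,"dp":[-0.013,0,0],"angular":[0,0,0]},
    {"claw":255,"dp":[-0.013,0,0],"angular":[0,0,0]},
    {"claw":255,"dp":[-0.01,0,0],"angular":[0,0,0]},
    {"claw":255,"dp":[-0.008,0,0],"angular":[0,0,0]},
    {"claw":255,"dp":[0,0,0],"angular":[0,0,0]}
  ]
}}

```text
clock: 5.58
tcp_pos: [0.4285, 0.2712, 0.0365]
orientation: [0.001, 0.008, 1.0, 0.0]
wrist_force: [-0.6, -0.6, -0.8]
finger_gap: 0.0115
```

```bash
python3 - <<'E'
from h import *
st()
im2,P2,_,_=look('scene')
save(im2,'s3',4,(330,220,500,340))
E
```

```text
{'clock': 5.5833, 'tcp_pos': [0.4285, 0.2712, 0.0365], 'orientation': [0.0011, 0.008, 1.0, 0.0004], 'joint_pos': [0.406, 0.3399, -0.4535, 0.775, -0.0001, 0.422], 'wrist_force': [-0.558, -0.566, -0.7878], 'finger_gap': 0.0115}
```

View pics/s3.png

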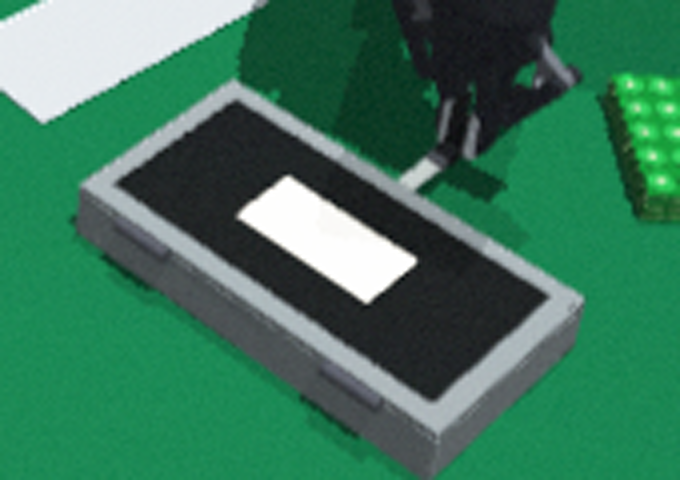

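Call:
{"method": "play_rows", "body": {
  "steps": [
    {"claw":255,"dp":[0,0,-0.008],"angular":[0,0,0]},
    {"claw":255,"dp":[0,0,-0.008],"angular":[0,0,0]},
    {"claw":255,"dp":[-0.001,0,-0.008],"angular":[0,0,0]},
    {"claw":255,"dp":[-0.001,0,-0.008],"angular":[0,0,0]},
    {"claw":255,"dp":[-0.002,0,-0.008],"angular":[0,0,0]},
    {"claw":255,"dp":[-0.002,0,-0.008],"angular":[0,0,0]},
    {"claw":255,"dp":[0,0,0],"angular":[0,0,0]},
    {"claw":255,"dp":[0,0,0],"angular":[0,0,0]}
  ]
}}

```text
clock: 6.3
tcp_pos: [0.4331, 0.2718, 0.0847]
orientation: [0.001, 0.007, 1.0, 0.001]
wrist_force: [-0.6, 0.6, -1.0]
finger_gap: 0.0111
```

```bash
python3 - <<'E'
from h import *
st()
im2,P2,_,_=look('scene')
save(im2,'s4',4,(330,220,500,340))
E
```

```text
{'clock': 6.3, 'tcp_pos': [0.4331, 0.2718, 0.0847], 'orientation': [0.0012, 0.007, 1.0, 0.0006], 'joint_pos': [0.4032, 0.292, -0.3824, 0.8935, 0.0002, 0.4173], 'wrist_force': [-0.5558, 0.5671, -1.0176], 'finger_gap': 0.0111}
```

View pics/s4.png

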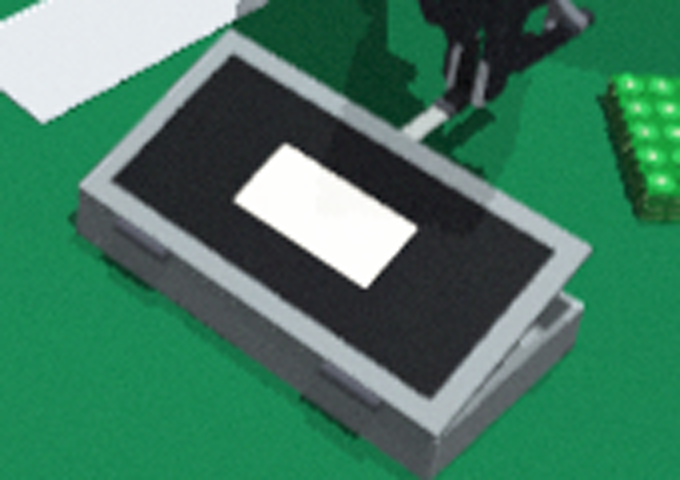

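Call:
{"method": "play_rows", "body": {
  "steps": [
    {"claw":255,"dp":[-0.012,0,-0.022],"angular":[0,0,0]},
    {"claw":255,"dp":[-0.0136,0,-0.0194],"angular":[0,0,0]},
    {"claw":255,"dp":[-0.0168,0,-0.0168],"angular":[0,0,0]},
    {"claw":255,"dp":[-0.0194,0,-0.0136],"angular":[0,0,0]},
    {"claw":255,"dp":[-0.0215,0,-0.01],"angular":[0,0,0]},
    {"claw":255,"dp":[-0.023,0,-0.006],"angular":[0,0,0]},
    {"claw":255,"dp":[-0.0236,0,-0.002],"angular":[0,0,0]},
    {"claw":255,"dp":[-0.016,0,0],"angular":[0,0,0]}
  ]
}}

```text
clock: 7.02
tcp_pos: [0.58, 0.2693, 0.1739]
orientation: [0.001, 0.007, 1.0, 0.0]
wrist_force: [-1.2, 0.0, -0.8]
finger_gap: 0.0119
```

Call:
{"method": "play_rows", "body": {
  "steps": [
    {"claw":255,"dp":[0,0,0],"angular":[0,0,0]},
    {"claw":255,"dp":[0,0,0],"angular":[0,0,0]},
    {"claw":255,"dp":[0,0,0],"angular":[0,0,0]},
    {"claw":255,"dp":[0,0,0],"angular":[0,0,0]},
    {"claw":255,"dp":[0.03,0,0],"angular":[0,0,0]},
    {"claw":255,"dp":[0.03,0,0],"angular":[0,0,0]},
    {"claw":255,"dp":[0.03,0,0],"angular":[0,0,0]},
    {"claw":255,"dp":[0.03,0,0],"angular":[0,0,0]}
  ]
}}

```text
clock: 7.68
tcp_pos: [0.4556, 0.2708, 0.1734]
orientation: [-0.0, 0.007, 1.0, 0.0]
wrist_force: [-0.8, 0.2, -0.6]
finger_gap: 0.0117
```

```bash
python3 - <<'E'
from h import *
st()
im,P,_,_=look('top'); np.savez('t5',im=im,P=P)
m=(P[...,2]>.05)&(P[...,1]>.16)&(P[...,1]<.39)&(P[...,0]>.6)&(P[...,0]<.72)
p=P[m];print(m.sum(),p.min(0),p.max(0))
if m.sum():
  A=p[:,[0,2]];print(A[A[:,1]>.15][:,0].mean(),A[A[:,1]<.1][:,0].mean())
plan([.4747,.0101,.12],D(-5.5))
E
```

```text
{'clock': 7.6833, 'tcp_pos': [0.4556, 0.2708, 0.1734], 'orientation': [-0.0001, 0.0069, 1.0, 0.0], 'joint_pos': [0.3846, 0.256, -0.1956, 1.1193, 0.0002, 0.3984], 'wrist_force': [-0.8138, 0.1741, -0.6466], 'finger_gap': 0.0117}
892 [0.64788542 0.16019163 0.05003602] [0.68022152 0.38991823 0.19450235]
0.6708049273872425 0.6561317263829919
rot [-0.1  -0.42  4.84] then dp(mm) [ -50.8 -256.4   52.9]
```

Call:
{"method": "play_rows", "body": {
  "steps": [
    {"claw":255,"dp":[0,0,0],"angular":[0,-0.4,4.8]},
    {"claw":255,"dp":[-0.0073,-0.0366,0.0],"angular":[0,0,0]},
    {"claw":255,"dp":[-0.0073,-0.0366,0.0],"angular":[0,0,0]},
    {"claw":255,"dp":[-0.0073,-0.0366,0.0],"angular":[0,0,0]},
    {"claw":255,"dp":[-0.0073,-0.0366,0.0],"angular":[0,0,0]},
    {"claw":255,"dp":[-0.0073,-0.0366,0.0],"angular":[0,0,0]},
    {"claw":255,"dp":[-0.0073,-0.0366,0.0],"angular":[0,0,0]},
    {"claw":255,"dp":[-0.0073,-0.0366,0.0],"angular":[0,0,0]}
  ]
}}

```text
clock: 8.4
tcp_pos: [0.483, 0.0097, 0.1742]
orientation: [0.004, 0.048, 0.999, 0.0]
wrist_force: [0.9, -0.1, 0.2]
finger_gap: 0.0111
```

Call:
{"method": "play_rows", "body": {
  "steps": [
    {"claw":255,"dp":[0,0,0.035],"angular":[0,0,0]},
    {"claw":255,"dp":[0,0,0.035],"angular":[0,0,0]},
    {"claw":255,"dp":[0,0,0.035],"angular":[0,0,0]},
    {"claw":255,"dp":[0,0,0.03],"angular":[0,0,0]},
    {"claw":255,"dp":[0,0,0.015],"angular":[0,0,0]},
    {"claw":255,"dp":[0,0,0.008],"angular":[0,0,0]},
    {"claw":255,"dp":[0,0,0],"angular":[0,0,0]},
    {"claw":255,"dp":[0,0,0],"angular":[0,0,0]}
  ]
}}

```text
clock: 9.07
tcp_pos: [0.485, 0.0111, 0.0164]
orientation: [0.004, 0.049, 0.999, -0.0]
wrist_force: [1.0, -0.7, -0.5]
finger_gap: 0.0116
```

Call:
{"method": "play_rows", "body": {
  "steps": [
    {"claw":150,"dp":[0,0,0],"angular":[0,0,0]},
    {"claw":150,"dp":[0,0,0],"angular":[0,0,0]},
    {"claw":150,"dp":[0,0,0],"angular":[0,0,0]},
    {"claw":150,"dp":[0,0,-0.02],"angular":[0,0,0]},
    {"claw":100,"dp":[0,0,-0.035],"angular":[0,0,0]},
    {"claw":100,"dp":[0,0,-0.04],"angular":[0,0,0]},
    {"claw":100,"dp":[0,0,-0.04],"angular":[0,0,0]},
    {"claw":100,"dp":[0,0,-0.04],"angular":[0,0,0]}
  ]
}}

```text
clock: 9.73
tcp_pos: [0.4833, 0.011, 0.1934]
orientation: [0.004, 0.049, 0.999, -0.0]
wrist_force: [1.3, -0.2, -0.7]
finger_gap: 0.0519
```

```bash
python3 -c "
from h import *
st()
plan([.50,.27,.23],D(-.8))"
```

```text
{'clock': 9.7333, 'tcp_pos': [0.4833, 0.011, 0.1934], 'orientation': [0.0041, 0.0489, 0.9988, -0.0], 'joint_pos': [-0.1439, 0.1504, -0.2785, 1.1337, 0.0007, -0.046], 'wrist_force': [1.3077, -0.1535, -0.6976], 'finger_gap': 0.0519}
rot [ 0.    0.47 -4.81] then dp(mm) [-13.1 259.2 -36.6]
```

Call:
{"method": "play_rows", "body": {
  "steps": [
    {"claw":100,"dp":[0,0,0],"angular":[0,0.4,-4.8]},
    {"claw":100,"dp":[-0.002,0.037,-0.005],"angular":[0,0,0]},
    {"claw":100,"dp":[-0.002,0.037,-0.005],"angular":[0,0,0]},
    {"claw":100,"dp":[-0.002,0.037,-0.005],"angular":[0,0,0]},
    {"claw":100,"dp":[-0.002,0.037,-0.005],"angular":[0,0,0]},
    {"claw":100,"dp":[-0.002,0.037,-0.005],"angular":[0,0,0]},
    {"claw":100,"dp":[-0.002,0.037,-0.006],"angular":[0,0,0]},
    {"claw":100,"dp":[-0.001,0.037,-0.006],"angular":[0,0,0]}
  ]
}}

```text
clock: 10.4
tcp_pos: [0.5003, 0.2716, 0.229]
orientation: [0.001, 0.007, 1.0, 0.0]
wrist_force: [0.7, -0.7, 0.8]
finger_gap: 0.0517
```

Call:
{"method": "play_rows", "body": {
  "steps": [
    {"claw":60,"dp":[0,0,0],"angular":[0,0,0]},
    {"claw":60,"dp":[0,0,0],"angular":[0,0,0]},
    {"claw":60,"dp":[0,0,0],"angular":[0,0,0]},
    {"claw":60,"dp":[0,0,0],"angular":[0,0,0]},
    {"claw":60,"dp":[0,0,0],"angular":[0,0,0]},
    {"claw":60,"dp":[0,0,0],"angular":[0,0,0]},
    {"claw":60,"dp":[0,0,0],"angular":[0,0,0]},
    {"claw":60,"dp":[0,0,0],"angular":[0,0,0]}
  ]
}}

```text
clock: 11.07
tcp_pos: [0.5004, 0.269, 0.2279]
orientation: [0.0, 0.008, 1.0, 0.0]
wrist_force: [-0.6, -0.3, -0.2]
finger_gap: 0.065
```

```bash
python3 - <<'E'
from h import *
st()
im,P,T,c=look('wrist'); save(im,'w3'); np.savez('w3',im=im,P=P)
E
```

```text
{'clock': 11.0667, 'tcp_pos': [0.5004, 0.269, 0.2279], 'orientation': [0.0, 0.0077, 1.0, 0.0], 'joint_pos': [0.3519, 0.3031, 0.004, 1.2717, 0.0001, 0.3674], 'wrist_force': [-0.5973, -0.2518, -0.2308], 'finger_gap': 0.065}
```

View pics/w3.png

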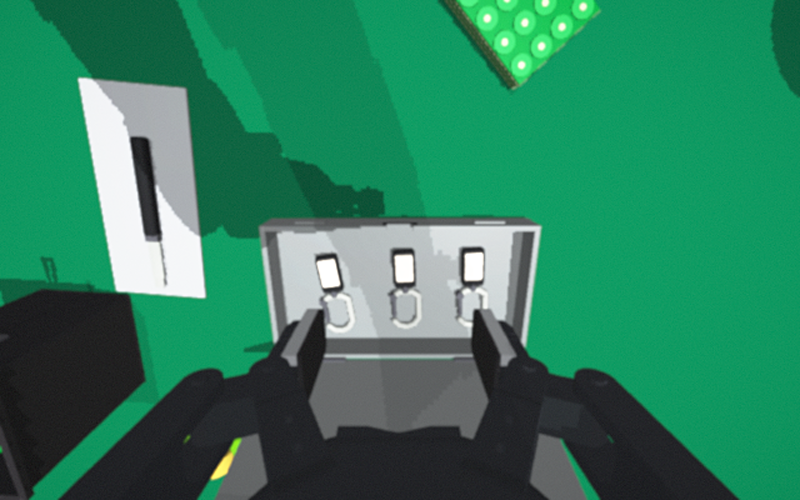

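```bash
python3 - <<'E'
from h import *
z=np.load('w3.npz');im,P=z['im'],z['P']
save(im,'hooks',5.5,(245,190,395,270))
g=im.astype(int);Z=P[...,2]
for u0,u1 in((248,275),(312,335),(367,390)):
    m=np.zeros(Z.shape,bool);m[195:235,u0:u1]=True
    m&=(Z>.009)&(Z<.022)&((g.max(-1)<80)|(g.min(-1)>225))
    p=P[m];r=cv2.minAreaRect((p[:,:2]*1000).astype(np.float32));print(m.sum(),np.round(r[0]+r[1]+(r[2],),1),np.median(p[:,2]))
E
```

```text
409 [557.1 194.3  42.1  21.5   7.2] 0.01553555477707197
396 [557.7 274.7  52.2  22.6   3.3] 0.015467339100623256
471 [558.5 349.8  55.8  25.5   9. ] 0.015300253684179255
```

View pics/hooks.png

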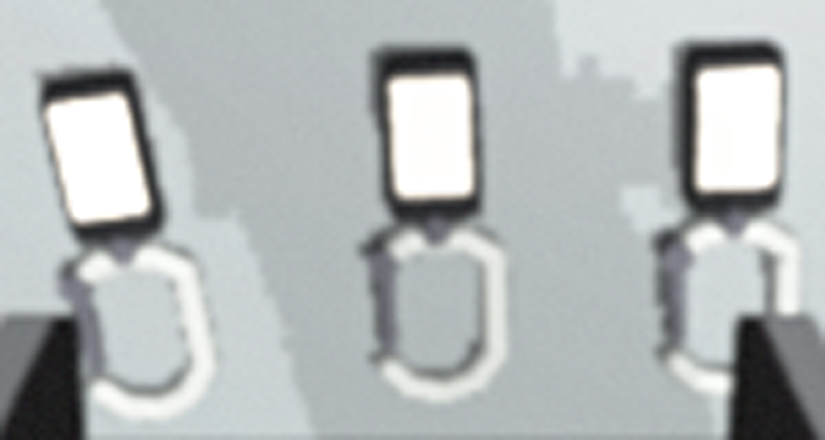

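```bash
python3 -c "
from h import *
plan([.548,.1925,.06],D(10))
z=np.load('w1.npz');P=z['P'];Z=P[...,2]
for n,(u0,u1,v0,v1) in dict(a=(218,240,232,262),b=(5,30,268,292)).items():
    k=np.zeros(Z.shape,bool);k[v0:v1,u0:u1]=1;k&=(Z>.09)&(Z<.14);p=P[k];o=np.argsort(p[:,0]);print(n,k.sum());print(p[o][:8].round(4),p.min(0),p.max(0))
"
```

```text
rot [ 1.000e-02  0.000e+00 -1.087e+01] then dp(mm) [-33.6 -83.8 167.8]
a 0Traceback (most recent call last):
  File "<string>", line 6, in <module>
    k=np.zeros(Z.shape,bool);k[v0:v1,u0:u1]=1;k&=(Z>.09)&(Z<.14);p=P[k];o=np.argsort(p[:,0]);print(n,k.sum());print(p[o][:8].round(4),p.min(0),p.max(0))
                                                                                                                                      ~~~~~^^^
    return umr_minimum(a, axis, None, out, keepdims, initial, where)
ValueError: zero-size array to reduction operation minimum which has no identity
```

Call:
{"method": "play_rows", "body": {
  "steps": [
    {"claw":130,"dp":[0,0,0],"angular":[0,0,-5.43]},
    {"claw":130,"dp":[0,0,0],"angular":[0,0,-5.43]},
    {"claw":130,"dp":[-0.0112,-0.028,0.02],"angular":[0,0,0]},
    {"claw":130,"dp":[-0.0112,-0.028,0.03],"angular":[0,0,0]},
    {"claw":130,"dp":[-0.0112,-0.028,0.03],"angular":[0,0,0]},
    {"claw":130,"dp":[0,0,0.035],"angular":[0,0,0]},
    {"claw":130,"dp":[0,0,0.035],"angular":[0,0,0]},
    {"claw":130,"dp":[0,0,0.018],"angular":[0,0,0]}
  ]
}}

```text
clock: 11.78
tcp_pos: [0.5453, 0.1924, 0.0569]
orientation: [-0.003, -0.087, 0.996, -0.0]
wrist_force: [-0.9, 0.2, 0.0]
finger_gap: 0.042
```

Call:
{"method": "play_rows", "body": {
  "steps": [
    {"claw":130,"dp":[0,0,0],"angular":[0,0,0]},
    {"claw":130,"dp":[0,0,0.012],"angular":[0,0,0]},
    {"claw":130,"dp":[0,0,0.012],"angular":[0,0,0]},
    {"claw":130,"dp":[0,0,0.012],"angular":[0,0,0]},
    {"claw":130,"dp":[0,0,0.01],"angular":[0,0,0]},
    {"claw":130,"dp":[0,0,0],"angular":[0,0,0]},
    {"claw":130,"dp":[0,0,0],"angular":[0,0,0]},
    {"claw":130,"dp":[0,0,0],"angular":[0,0,0]}
  ]
}}

```text
clock: 12.45
tcp_pos: [0.5481, 0.1942, 0.0161]
orientation: [0.001, -0.088, 0.996, 0.0]
wrist_force: [-0.1, 0.3, 0.6]
finger_gap: 0.0418
```

Call:
{"method": "play_rows", "body": {
  "steps": [
    {"claw":255,"dp":[0,0,0],"angular":[0,0,0]},
    {"claw":255,"dp":[0,0,0],"angular":[0,0,0]},
    {"claw":255,"dp":[0,0,0],"angular":[0,0,0]},
    {"claw":255,"dp":[0,0,0],"angular":[0,0,0]},
    {"claw":255,"dp":[0,0,0],"angular":[0,0,0]},
    {"claw":255,"dp":[0,0,0],"angular":[0,0,0]},
    {"claw":255,"dp":[0,0,0],"angular":[0,0,0]},
    {"claw":255,"dp":[0,0,0],"angular":[0,0,0]}
  ],
  "force": 80
}}

```text
clock: 13.12
tcp_pos: [0.5481, 0.1941, 0.0158]
orientation: [0.001, -0.088, 0.996, 0.0]
wrist_force: [0.2, 0.4, 5.0]
finger_gap: 0.0211
```

Call:
{"method": "play_rows", "body": {
  "steps": [
    {"claw":255,"dp":[0,0,-0.01],"angular":[0,0,0]},
    {"claw":255,"dp":[0,0,-0.02],"angular":[0,0,0]},
    {"claw":255,"dp":[0,0,-0.035],"angular":[0,0,0]},
    {"claw":255,"dp":[0,0,-0.04],"angular":[0,0,0]},
    {"claw":255,"dp":[0,0,-0.04],"angular":[0,0,0]},
    {"claw":255,"dp":[0,0,-0.04],"angular":[0,0,0]},
    {"claw":255,"dp":[0.02,0,-0.03],"angular":[0,0,5]},
    {"claw":255,"dp":[0.03,0,-0.01],"angular":[0,0,5]}
  ]
}}

```text
clock: 13.78
tcp_pos: [0.5011, 0.188, 0.2453]
orientation: [0.004, 0.002, 1.0, 0.001]
wrist_force: [0.4, 0.4, -0.8]
finger_gap: 0.0212
```

```bash
python3 - <<'E'
from h import *
st()
im,P,T,c=look('wrist'); np.savez('w4',im=im,P=P); save(im,'w4')
plan([.46,-.25,.25],D(0))
E
```

```text
{'clock': 13.7833, 'tcp_pos': [0.5011, 0.188, 0.2453], 'orientation': [0.0044, 0.0021, 1.0, 0.0009], 'joint_pos': [0.2089, 0.2268, -0.0549, 1.2802, -0.0, 0.2131], 'wrist_force': [0.4193, 0.3784, -0.8427], 'finger_gap': 0.0212}
rot [ 0.06  0.11 -0.4 ] then dp(mm) [  33.7 -437.7   -4.6]
```

View pics/w4.png

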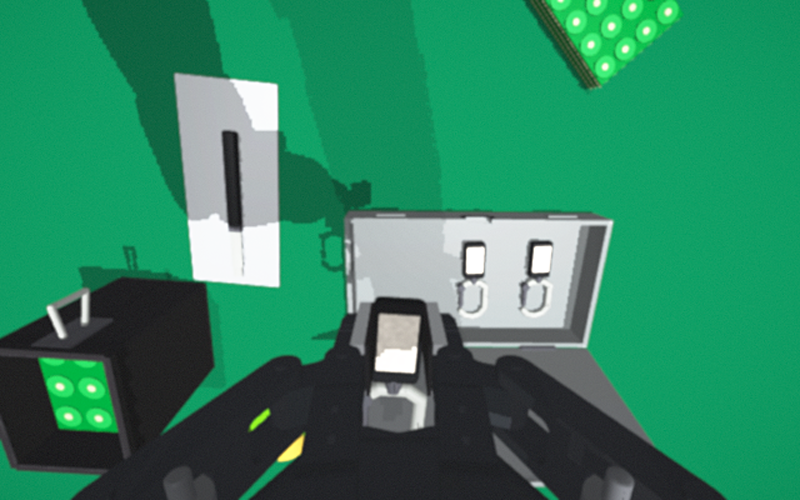

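```bash
python3 - <<'E'
from h import *
s=env.get_state();M=q2m(s['orientation']);o=np.array(s['tcp_pos'])
z=np.load('w4.npz');im,P=z['im'],z['P'];Q=(P-o)@M   # tool coords
print(Q[236:300:4,319].round(4).tolist())
print(Q[232:250:2,310].round(4).tolist())
for v in (250,270,290):print(v,[(u,*(1e3*Q[v,u]).round(1)) for u in range(286,352,5)])
# eye a
k=np.zeros(P.shape[:2],bool);k[225:275,30:80]=1;k&=(P[...,2]>.09)&(P[...,2]<.142)&(im.min(-1)>110)
p=P[k];print(k.sum());i=np.argsort(p[:,0]);print(p[i][::max(1,len(p)//25)].round(4))
E
```

```text
[[-0.1063, 0.0024, 0.2414], [0.0042, 0.0014, 0.005], [0.0032, 0.0014, 0.0021], [0.0007, 0.0014, 0.0022], [-0.0009, 0.0014, 0.0005], [-0.0034, 0.0014, 0.0006], [-0.0062, 0.0014, 0.0011], [-0.0089, 0.0014, 0.0014], [-0.0114, 0.0015, 0.0012], [-0.0131, 0.0015, -0.0002], [-0.0162, 0.0015, 0.0006], [-0.0197, 0.0015, 0.0019], [-0.0215, 0.0015, 0.0005], [-0.0246, 0.0015, 0.0011], [-0.0278, 0.0015, 0.0017], [-0.0298, 0.0015, 0.0007]]
[[-0.0989, -0.011, 0.2395], [-0.1032, -0.0111, 0.2416], [-0.1063, -0.0111, 0.2412], [0.0046, -0.0037, 0.0067], [0.0046, -0.0036, 0.0042], [0.0042, -0.0036, 0.0024], [0.0031, -0.0036, 0.0023], [0.0021, -0.0036, 0.0018], [0.0015, -0.0035, 0.0006]]
250 [(286, np.float64(3.9), np.float64(-15.8), np.float64(-6.1)), (291, np.float64(4.3), np.float64(-13.1), np.float64(-6.8)), (296, np.float64(3.9), np.float64(-10.6), np.float64(-6.1)), (301, np.float64(-0.7), np.float64(-8.6), np.float64(2.3)), (306, np.float64(0.6), np.float64(-5.7), np.float64(-0.0)), (311, np.float64(-0.0), np.float64(-3.0), np.float64(1.2)), (316, np.float64(-0.2), np.float64(-0.2), np.float64(1.5
[... 2145 characters left out ...]
 0.5455 -0.0874  0.1035]
 [ 0.5461 -0.0859  0.133 ]
 [ 0.5464 -0.0875  0.1302]
 [ 0.5468 -0.0858  0.1032]
 [ 0.5474 -0.0859  0.1071]
 [ 0.5476 -0.0851  0.1343]
 [ 0.5482 -0.0853  0.1353]
 [ 0.5488 -0.0866  0.1362]
 [ 0.5496 -0.0874  0.1346]
 [ 0.5516 -0.0876  0.1351]
 [ 0.5534 -0.0863  0.1339]
 [ 0.5551 -0.0868  0.1036]
 [ 0.5566 -0.087   0.1343]
 [ 0.5582 -0.0874  0.1333]
 [ 0.5597 -0.0878  0.1066]
 [ 0.5617 -0.0886  0.1332]
 [ 0.563  -0.0903  0.1073]
 [ 0.5647 -0.0885  0.13  ]
 [ 0.5665 -0.0888  0.1077]
 [ 0.5677 -0.0878  0.1328]
 [ 0.5696 -0.0884  0.1066]
 [ 0.5708 -0.0913  0.1088]
 [ 0.5726 -0.0906  0.1102]
 [ 0.5744 -0.0912  0.1315]
 [ 0.5759 -0.1374  0.0924]
 [ 0.5769 -0.1034  0.1215]]
```

Call:
{"method": "play_rows", "body": {
  "steps": [
    {"claw":255,"dp":[0.0034,-0.04,0],"angular":[0,0,0]},
    {"claw":255,"dp":[0.0034,-0.04,0],"angular":[0,0,0]},
    {"claw":255,"dp":[0.0034,-0.04,0],"angular":[0,0,0]},
    {"claw":255,"dp":[0.0034,-0.04,0],"angular":[0,0,0]},
    {"claw":255,"dp":[0.0034,-0.04,0],"angular":[0,0,0]},
    {"claw":255,"dp":[0.0034,-0.04,0],"angular":[0,0,0]},
    {"claw":255,"dp":[0.0034,-0.04,0],"angular":[0,0,0]},
    {"claw":255,"dp":[0.0034,-0.04,0],"angular":[0,0,0]}
  ]
}}

```text
clock: 14.5
tcp_pos: [0.4697, -0.1337, 0.2399]
orientation: [-0.0, -0.001, 1.0, 0.0]
wrist_force: [0.5, 0.4, -1.5]
finger_gap: 0.0214
```

Call:
{"method": "play_rows", "body": {
  "steps": [
    {"claw":255,"dp":[0.0034,-0.04,0],"angular":[0,0,0]},
    {"claw":255,"dp":[0.0034,-0.04,0],"angular":[0,0,0]},
    {"claw":255,"dp":[0.0034,-0.038,0],"angular":[0,0,0]},
    {"claw":255,"dp":[0,0,0],"angular":[0,0,0]},
    {"claw":255,"dp":[0,0,0],"angular":[0,0,0]},
    {"claw":255,"dp":[0,0,0],"angular":[0,0,0]},
    {"claw":255,"dp":[0,0,0],"angular":[0,0,0]},
    {"claw":255,"dp":[0,0,0],"angular":[0,0,0]}
  ]
}}

```text
clock: 15.17
tcp_pos: [0.4608, -0.2488, 0.24]
orientation: [-0.0, -0.001, 1.0, 0.0]
wrist_force: [0.5, -0.0, -0.3]
finger_gap: 0.0212
```

```bash
python3 - <<'E'
from h import *
st()
im,P,T,c=look('wrist'); np.savez('w5',im=im,P=P); save(im,'w5')
E
```

```text
{'clock': 15.1667, 'tcp_pos': [0.4608, -0.2488, 0.24], 'orientation': [-0.0002, -0.0015, 1.0, 0.0003], 'joint_pos': [-0.6486, 0.2137, -0.0845, 1.2731, 0.0003, -0.6515], 'wrist_force': [0.4629, -0.0404, -0.3044], 'finger_gap': 0.0212}
```

View pics/w5.png

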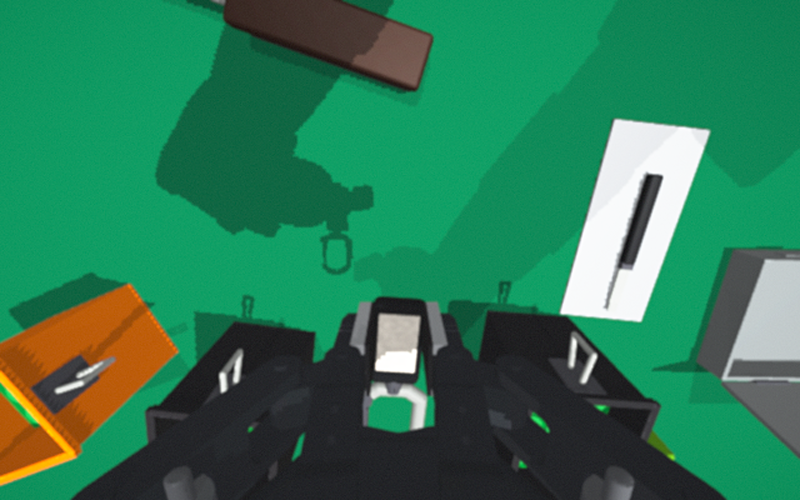

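```bash
cat > eye.py <<'E'
from h import *
z=np.load('w5.npz');im,P=z['im'],z['P']
for n,(u0,u1,v0,v1) in dict(a=(450,485,262,312),b=(170,198,275,318)).items():
    k=np.zeros(P.shape[:2],bool);k[v0:v1,u0:u1]=1;k&=(P[...,2]>.09)&(P[...,2]<.142)&(im.min(-1)>110)
    p=P[k];print(n,k.sum(),p.min(0).round(4))
    up=p[p[:,2]>.126];lo=p[p[:,2]<.112];mid=p[(p[:,2]>.108)&(p[:,2]<.125)&(p[:,0]<p[:,0].min()+.012)]
    for q in(up,lo):
        l=cv2.fitLine(q[:,:2].astype(np.float32),cv2.DIST_L2,0,.01,.01).ravel();print(' yaw',np.degrees(np.arctan(l[1]/l[0])).round(1),l[2:].round(4),'x',np.percentile(q[:,0],[2,98]).round(4))
    print(' bar',len(mid),np.median(mid,0).round(4) if len(mid) else '')
k=(im[...,0]>150)&(im[...,2]<60)&(im[...,1]<140)&(P[...,1]<-.3)
p=P[k];print('orange',p[:,2].max(),p.min(0),p.max(0),'left edge', p[p[:,1].argmax()].round(3),p[p[:,0].argmin()].round(3))
k=np.zeros(P.shape[:2],bool);k[280:320,40:95]=1;k&=(im.min(-1)>130)&(P[...,2]>.09)
p=P[k];print('orange eye',k.sum(),p.min(0).round(3),p.max(0).round(3))
E
python3 eye.py
```

```text
a 300 [ 0.5448 -0.0932  0.0913]
 yaw -4.0 [ 0.56   -0.0901] x [0.5457 0.577 ]
 yaw 23.8 [ 0.5633 -0.0882] x [0.5459 0.5825]
 bar 18 [ 0.5459 -0.0895  0.1168]
b 271 [ 0.564  -0.4205  0.0952]
 yaw -9.4 [ 0.5726 -0.3942] x [0.5645 0.5843]
 yaw -23.2 [ 0.5805 -0.3966] x [0.5646 0.5959]
 bar 39 [ 0.5655 -0.3923  0.1162]
orange 0.1516347754393575 [ 5.41408845e-01 -6.65943427e-01  3.85697233e-04] [ 0.67804158 -0.52022466  0.15163478] left edge [ 0.632 -0.52   0.148] [ 0.541 -0.562  0.114]
orange eye 219 [ 0.572 -0.542  0.103] [ 0.596 -0.512  0.136]
```

```bash
cat >> h.py <<'E'
def clip(bar,t,wx,wy,off=17.5,y0=.5,dz=6.5,z=.116):
    return np.array([*bar,z])-D(t)@(np.array([-(wx+off),wy+y0,dz])/1e3)
E
python3 - <<'E'
from h import *
A=(.548,-.088)
for w in((53,-45),(53,6.5),(62,6.5)): print(w,clip(A,77,*w).round(4))
p=clip(A,77,53,-45);p[2]=.24; plan(p,D(77))
E
```

```text
(53, -45) [ 0.4888 -0.1467  0.1225]
(53, 6.5) [ 0.539  -0.1583  0.1225]
(62, 6.5) [ 0.5369 -0.167   0.1225]
rot [ 2.000e-02  1.000e-02 -7.683e+01] then dp(mm) [-1.058e+02 -4.200e+00  1.000e-01]
```

Call:
{"method": "play_rows", "body": {
  "steps": [
    {"claw":255,"dp":[0,0,0],"angular":[0,0,-6.98]},
    {"claw":255,"dp":[0,0,0],"angular":[0,0,-6.98]},
    {"claw":255,"dp":[0,0,0],"angular":[0,0,-6.98]},
    {"claw":255,"dp":[0,0,0],"angular":[0,0,-6.98]},
    {"claw":255,"dp":[0,0,0],"angular":[0,0,-6.98]},
    {"claw":255,"dp":[0,0,0],"angular":[0,0,-6.98]},
    {"claw":255,"dp":[0,0,0],"angular":[0,0,-6.98]},
    {"claw":255,"dp":[0,0,0],"angular":[0,0,-6.98]}
  ]
}}

```text
clock: 15.88
tcp_pos: [0.461, -0.249, 0.2402]
orientation: [0.0, -0.472, 0.881, -0.0]
wrist_force: [-0.4, 0.6, -1.2]
finger_gap: 0.0212
```

Call:
{"method": "play_rows", "body": {
  "steps": [
    {"claw":255,"dp":[0,0,0],"angular":[0,0,-6.98]},
    {"claw":255,"dp":[0,0,0],"angular":[0,0,-6.98]},
    {"claw":255,"dp":[0,0,0],"angular":[0,0,-6.98]},
    {"claw":255,"dp":[-0.026,-0.001,0.01],"angular":[0,0,0]},
    {"claw":255,"dp":[-0.026,-0.001,0.025],"angular":[0,0,0]},
    {"claw":255,"dp":[-0.026,-0.001,0.025],"angular":[0,0,0]},
    {"claw":255,"dp":[-0.026,-0.001,0.025],"angular":[0,0,0]},
    {"claw":255,"dp":[0,0,0.025],"angular":[0,0,0]}
  ]
}}

```text
clock: 16.55
tcp_pos: [0.4888, -0.145, 0.1294]
orientation: [0.001, -0.624, 0.782, 0.0]
wrist_force: [-0.1, -1.0, -0.8]
finger_gap: 0.0209
```

Call:
{"method": "play_rows", "body": {
  "steps": [
    {"claw":255,"dp":[0,0,0],"angular":[0,0,0]},
    {"claw":255,"dp":[0,0,0],"angular":[0,0,0]},
    {"claw":255,"dp":[0,0,0],"angular":[0,0,0]},
    {"claw":255,"dp":[0,0,0],"angular":[0,0,0]},
    {"claw":255,"dp":[0,0,0],"angular":[0,0,0]},
    {"claw":255,"dp":[0,0,0],"angular":[0,0,0]},
    {"claw":255,"dp":[0,0,0],"angular":[0,0,0]},
    {"claw":255,"dp":[0,0,0],"angular":[0,0,0]}
  ]
}}

```text
clock: 17.22
tcp_pos: [0.4885, -0.1503, 0.1305]
orientation: [0.0, -0.621, 0.784, -0.0]
wrist_force: [0.8, 0.3, -0.5]
finger_gap: 0.0213
```

```bash
python3 - <<'E'
from h import *
st(); A=(.548,-.088)
plan(clip(A,77,53,-45),D(77))
im,P,T,c=look('top');im2,P2,_,_=look('wrist');im3,P3,_,_=look('scene');np.savez('t6',im=im,P=P);np.savez('w6',im=im2,P=P2);np.savez('s6',im=im3,P=P3)
s=env.get_state();Q=(P2-s['tcp_pos'])@q2m(s['orientation'])
for v in(236,240,244,248,252,270,290):print(v,(1e3*Q[v,319]).round(1))
print([(u,*(1e3*Q[270,u]).round(1)) for u in(296,300,304,330,334,338,342)])
o=np.zeros((420,800,3),np.uint8)
o[:,:395]=cv2.resize(im2,(395,420)); o[:,400:]=cv2.resize(im3[130:300,240:402],(400,420)); save(o,'c6',1)
E
```

```text
{'clock': 17.2167, 'tcp_pos': [0.4885, -0.1503, 0.1305], 'orientation': [0.0002, -0.6211, 0.7838, -0.0003], 'joint_pos': [-0.4558, 0.2511, -0.3139, 1.005, 0.0001, -1.796], 'wrist_force': [0.7602, 0.3052, -0.4701], 'finger_gap': 0.0213}
rot [-0.04 -0.   -0.21] then dp(mm) [-3.6  0.5  8. ]
236 [-45.5   1.2 129.2]
240 [10.5  0.9  4.9]
244 [9.1 0.9 2.7]
248 [7.5 0.9 0.9]
252 [5.1 0.9 0.9]
270 [-6.1  0.9  0.5]
290 [-19.8   0.9   1.2]
[(296, np.float64(nan), np.float64(nan), np.float64(nan)), (300, np.float64(-6.9), np.float64(-9.9), np.float64(1.8)), (304, np.float64(-6.0), np.float64(-7.5), np.float64(0.4)), (330, np.float64(-6.4), np.float64(7.2), np.float64(1.1)), (334, np.float64(-6.7), np.float64(9.5), np.float64(1.5)), (338, np.float64(-2.6), np.float64(11.2), np.float64(-5.0)), (342, np.float64(9.7), np.float64(11.5), np.float64(-24.7))]
```

View pics/c6.png

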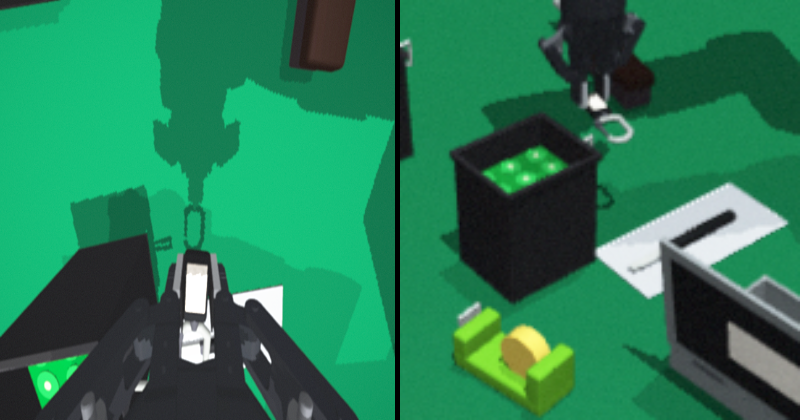

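```bash
python3 - <<'E'
from h import *
z=np.load('w5.npz');P=z['P'];Q=(P-np.array([.4608,-.2488,.24]))@q2m([-.0002,-.0015,1,.0003])
print([(1e3*Q[v,319]).round(1).tolist() for v in(238,240,242,246,250)])
z=np.load('w6.npz');P=z['P'];s=env.get_state();Q=(P-s['tcp_pos'])@q2m(s['orientation'])
im=z['im'].astype(int)
for v in(244,256,268,280,292,300):
    r=[u for u in range(290,350) if -3<1e3*Q[v,u,2]<5]; print(v,1e3*Q[v,r[0]].round(4),1e3*Q[v,r[-1]].round(4))
# eye bar in wrist view
k=np.zeros(P.shape[:2],bool);k[:,:]=(P[...,2]>.09)&(P[...,2]<.142)&(im.min(-1)>90)&(abs(P[...,0]-.555)<.03)&(abs(P[...,1]+.088)<.02)
print(k.sum(),P[k].round(4)[::6])
A=(.548,-.088)
for w in((53,-45),(53,6.5),(62,6.5)): print(w); plan(clip(A,77,*w,off=11.5,y0=0),D(77))
E
```

```text
[[11.3, 1.1, 8.2], [11.5, 1.1, 5.2], [11.7, 1.1, 2.3], [8.7, 1.1, 3.3], [8.1, 1.1, -0.2]]
244 [ 10.6 -14.8  -0.4] [10.3 17.3  0.3]
256 [ 4.7 -9.9 -2.8] [ 4.3 11.3 -2.2]
268 [-5.5 -9.8  1.7] [-5.8 11.2  2.3]
280 [-13.6 -10.    1.9] [-15.   11.5   4. ]
292 [-21.  -10.7   1. ] [-22.2  10.4   2.7]
300 [-27.5 -11.5   2.2] [-28.2   9.9   3. ]
114 [[ 0.5614 -0.0914  0.13  ]
 [ 0.5572 -0.0913  0.1308]
 [ 0.5537 -0.09    0.1304]
 [ 0.5583 -0.0914  0.1314]
 [ 0.5539 -0.0916  0.1325]
 [ 0.5594 -0.0914  0.1319]
 [ 0.5551 -0.0916  0.1329]
 [ 0.5608 -0.0912  0.1322]
 [ 0.5568 -0.0908  0.1326]
 [ 0.562  -0.0911  0.1326]
 [ 0.5583 -0.0903  0.1326]
 [ 0.5628 -0.0906  0.1326]
 [ 0.5587 -0.0904  0.1333]
 [ 0.5628 -0.0912  0.1339]
 [ 0.5593 -0.0902  0.1337]
 [ 0.5641 -0.09    0.1333]
 [ 0.5604 -0.0892  0.1334]
 [ 0.5657 -0.0884  0.1324]
 [ 0.5612 -0.0887  0.1335]]
(53, -45)
rot [-0.01  0.01 -0.19] then dp(mm) [-9.4  0.8  7.6]
(53, 6.5)
rot [-0.01  0.01 -0.19] then dp(mm) [ -9.4 -50.7   7.6]
(62, 6.5)
rot [-0.01  0.01 -0.19] then dp(mm) [ -0.4 -50.7   7.6]
```

```bash
python3 - <<'E'
from h import *
s=env.get_state();M=q2m(s['orientation'])
for f in('s6','t6'):
    z=np.load(f+'.npz');im,P=z['im'].astype(int),z['P'];Q=1e3*(P-s['tcp_pos'])@M
    k=(Q[...,0]<-25)&(Q[...,0]>-105)&(abs(Q[...,1])<28)&(Q[...,2]>-5)&(Q[...,2]<20)
    q=Q[k];c=im[k];print(f,k.sum())
    h=q
    for a,b in((-45,-30),(-60,-45),(-70,-60),(-80,-70),(-90,-80),(-100,-90)):
        w=h[(h[:,0]>a)&(h[:,0]<=b)]
        if len(w): print((a,b),len(w),np.percentile(w[:,1],[3,50,97]).round(1),'z',np.median(w[:,2]).round(1))
    if len(h):print('min x',np.percentile(h[:,0],[1,3]).round(1))
E
```

```text
s6 109
(-45, -30) 36 [-19.7  -3.8  12.5] z 6.8
(-60, -45) 21 [-19.9  -7.4  13.5] z 9.5
(-70, -60) 10 [-20.3   5.8  11.1] z 7.4
(-80, -70) 16 [-22.1  -1.8  11.9] z 9.2
(-90, -80) 14 [-17.5  -8.5   4.4] z 10.7
(-100, -90) 1 [-5.6 -5.6 -5.6] z 5.5
min x [-88.1 -87.3]
t6 0
```

```bash
python3 - <<'E'
from h import *
A=(.548,-.0885)
s=env.get_state();M=q2m(s['orientation']);t=77-4.5
for w in((54,-42),(54,-16),(54,6),(62,6)): print(w,(1e3*M.T@(clip(A,t,*w,off=11.5,y0=.3,dz=8)-s['tcp_pos'])).round(1))
E
```

```text
(54, -42) [-11.3   2.4   6.1]
(54, -16) [ -9.4 -23.5   6.1]
(54, 6) [ -7.7 -45.4   6.1]
(62, 6) [  0.3 -44.8   6.1]
```

Call:
{"method": "play_rows", "body": {
  "steps": [
    {"claw":255,"dp":[-0.0113,0.0024,0.0061],"angular":[0,0,0]},
    {"claw":255,"dp":[0,0,0],"angular":[0,0,0]},
    {"claw":255,"dp":[0.0006,-0.0085,0],"angular":[0,0,0]},
    {"claw":255,"dp":[0.0006,-0.0085,0],"angular":[0,0,0]},
    {"claw":255,"dp":[0.0006,-0.0089,0],"angular":[0,0,0]},
    {"claw":255,"dp":[0.0003,-0.0055,0],"angular":[0,0,0]},
    {"claw":255,"dp":[0.0004,-0.0055,0],"angular":[0,0,0]},
    {"claw":255,"dp":[0,0,0],"angular":[0,0,0]}
  ]
}}

```text
clock: 18.03
tcp_pos: [0.5248, -0.1501, 0.1235]
orientation: [-0.001, -0.621, 0.784, -0.0]
wrist_force: [-1.4, -2.6, 0.1]
finger_gap: 0.021
```

```bash
python3 - <<'E'
from h import *
st()
s=env.get_state();M=q2m(s['orientation']);t=77-4.5;A=(.548,-.0885)
for w in((54,6),(62,6)): print(w,(1e3*M.T@(clip(A,t,*w,off=11.5,y0=.3,dz=8)-s['tcp_pos'])).round(1))
print('F tool',M.T@s['wrist_force'])
E
```

```text
{'clock': 18.0333, 'tcp_pos': [0.5248, -0.1501, 0.1235], 'orientation': [-0.0006, -0.6212, 0.7836, -0.0003], 'joint_pos': [-0.425, 0.3197, -0.2371, 1.0141, -0.0012, -1.7656], 'wrist_force': [-1.3765, -2.6364, 0.0967], 'finger_gap': 0.021}
(54, 6) [ 0.5 -9.9 -0.5]
(62, 6) [ 8.5 -9.3 -0.4]
F tool [ 2.88097176  0.73877942 -0.09299933]
```

Call:
{"method": "play_rows", "body": {
  "steps": [
    {"claw":255,"dp":[0,-0.0035,0],"angular":[0,0,0]},
    {"claw":255,"dp":[0,-0.0035,0],"angular":[0,0,0]},
    {"claw":255,"dp":[0,-0.003,0],"angular":[0,0,0]},
    {"claw":255,"dp":[0,0,0],"angular":[0,0,0]},
    {"claw":255,"dp":[0,0,0],"angular":[0,0,0]},
    {"claw":255,"dp":[0,0,0],"angular":[0,0,0]},
    {"claw":255,"dp":[0,0,0],"angular":[0,0,0]},
    {"claw":255,"dp":[0,0,0],"angular":[0,0,0]}
  ]
}}

```text
clock: 18.7
tcp_pos: [0.5339, -0.1514, 0.1241]
orientation: [0.0, -0.621, 0.784, -0.0]
wrist_force: [-0.3, 1.2, -0.0]
finger_gap: 0.021
```

```bash
python3 - <<'E'
from h import *
st()
s=env.get_state();M=q2m(s['orientation']);t=77-4.5;A=(.548,-.0885)
for w in((54,6),(62,6)): print(w,(1e3*M.T@(clip(A,t,*w,off=11.5,y0=.3,dz=8)-s['tcp_pos'])).round(1))
print('F tool',M.T@s['wrist_force'])
im2,P2,_,_=look('wrist');im3,P3,_,_=look('scene');np.savez('w7',im=im2,P=P2);np.savez('s7',im=im3,P=P3)
Q=1e3*(P2-s['tcp_pos'])@M
for v in(280,286,292,296,300):
    r=[u for u in range(290,350) if -3<Q[v,u,2]<5]; print(v,Q[v,r[0]].round(1),Q[v,r[-1]].round(1))
o=np.zeros((400,800,3),np.uint8)
o[:,:395]=cv2.resize(im2[200:330,255:385],(395,400)); o[:,400:]=cv2.resize(im3[150:230,285:365],(400,400)); save(o,'c7',1)
E
```

```text
{'clock': 18.7, 'tcp_pos': [0.5339, -0.1514, 0.1241], 'orientation': [0.0003, -0.6214, 0.7835, -0.0002], 'joint_pos': [-0.4211, 0.3349, -0.2136, 1.0216, 0.0004, -1.7621], 'wrist_force': [-0.2517, 1.1593, -0.0116], 'finger_gap': 0.021}
(54, 6) [ 1.4 -0.7  0.1]
(62, 6) [ 9.3 -0.1  0.1]
F tool [-1.07142498  0.50917988  0.01143892]
280 [-13.2  -9.8   1.5] [-15.5  11.7   4.9]
286 [-18.  -10.    2.5] [-18.8  11.1   3.6]
292 [-22.1 -10.7   2.4] [-22.4  10.5   2.9]
296 [-24.8 -10.7   2.3] [-26.5  10.7   4.6]
300 [-28.1 -11.4   3. ] [-27.9  10.    2.7]
```

View pics/c7.png

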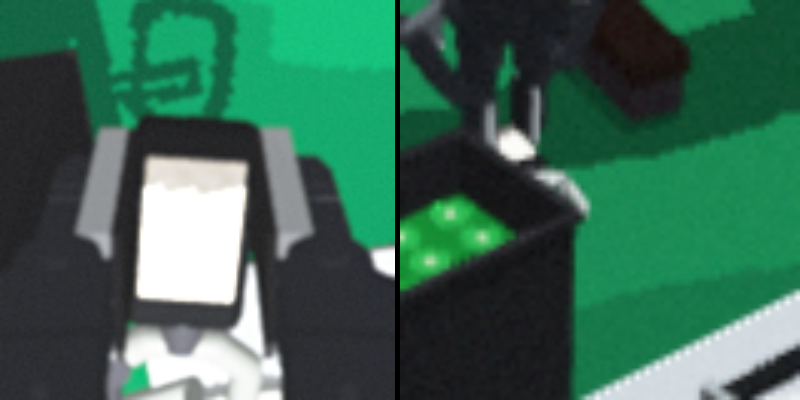

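Call:
{"method": "play_rows", "body": {
  "steps": [
    {"claw":255,"dp":[0.004,0,0],"angular":[0,0,0]},
    {"claw":255,"dp":[0.004,0,0],"angular":[0,0,0]},
    {"claw":255,"dp":[0,0.005,0],"angular":[0,0,0]},
    {"claw":255,"dp":[0,0.005,0],"angular":[0,0,0]},
    {"claw":255,"dp":[0,0.005,0],"angular":[0,0,0]},
    {"claw":255,"dp":[0,0.003,0],"angular":[0,0,0]},
    {"claw":255,"dp":[0,0,0],"angular":[0,0,0]},
    {"claw":255,"dp":[0,0,0],"angular":[0,0,0]}
  ]
}}

```text
clock: 19.47
tcp_pos: [0.5171, -0.1557, 0.1252]
orientation: [0.002, -0.621, 0.784, -0.003]
wrist_force: [7.3, 0.0, -2.9]
finger_gap: 0.0215
```

```bash
python3 - <<'E'
from h import *
st()
s=env.get_state();M=q2m(s['orientation']);A=(.548,-.0885)
print('F tool',M.T@s['wrist_force'],(1e3*M.T@(clip(A,72.5,62,0,off=11.5,y0=.3,dz=8)-s['tcp_pos'])).round(1))
E
```

```text
{'clock': 19.4667, 'tcp_pos': [0.5171, -0.1557, 0.1252], 'orientation': [0.0025, -0.621, 0.7838, -0.0026], 'joint_pos': [-0.4423, 0.3024, -0.2572, 1.0043, 0.0021, -1.7824], 'wrist_force': [7.3147, 0.0031, -2.9451], 'finger_gap': 0.0215}
F tool [-1.67376821 -7.09866735  2.99760743] [ 0.8 -9.5  1.3]
```

Call:
{"method": "play_rows", "body": {
  "steps": [
    {"claw":255,"dp":[0,-0.005,0],"angular":[0,0,0]},
    {"claw":255,"dp":[0,-0.0045,0],"angular":[0,0,0]},
    {"claw":255,"dp":[0,0,0],"angular":[0,0,0]},
    {"claw":150,"dp":[0,0,0],"angular":[0,0,0]},
    {"claw":150,"dp":[0,0,0],"angular":[0,0,0]},
    {"claw":150,"dp":[0,0,0],"angular":[0,0,0]},
    {"claw":150,"dp":[0,0,0],"angular":[0,0,0]},
    {"claw":150,"dp":[0,0,0],"angular":[0,0,0]}
  ]
}}

```text
clock: 20.13
tcp_pos: [0.5234, -0.1572, 0.1239]
orientation: [-0.0, -0.621, 0.784, 0.0]
wrist_force: [0.1, -0.2, 0.4]
finger_gap: 0.0353
```

Call:
{"method": "play_rows", "body": {
  "steps": [
    {"claw":150,"dp":[0,0,0],"angular":[0,0,0]},
    {"claw":150,"dp":[0,0,-0.02],"angular":[0,0,0]},
    {"claw":150,"dp":[0,0,-0.03],"angular":[0,0,0]},
    {"claw":150,"dp":[0,0,-0.04],"angular":[0,0,0]},
    {"claw":150,"dp":[0,0.04,-0.03],"angular":[0,0,0]},
    {"claw":150,"dp":[0,0.04,0],"angular":[0,0,0]},
    {"claw":150,"dp":[0,0,0],"angular":[0,0,0]},
    {"claw":150,"dp":[0,0,0],"angular":[0,0,0]}
  ]
}}

```text
clock: 20.8
tcp_pos: [0.4503, -0.1398, 0.2393]
orientation: [0.0, -0.621, 0.784, 0.0]
wrist_force: [0.7, 0.6, 0.2]
finger_gap: 0.0352
```

```bash
python3 - <<'E'
from h import *
st()
im,P,_,_=look('wrist');np.savez('w8',im=im,P=P)
im3,P3,_,_=look('scene');np.savez('s8',im=im3,P=P3)
for n,X in(('w',(im,P)),('s',(im3,P3))):
    i,p=X; k=(p[...,2]>.008)&(p[...,2]<.12)&(abs(p[...,0]-.55)<.055)&(abs(p[...,1]+.09)<.06)&(p[...,0]<.568)
    q=p[k];print(n,k.sum())
    for a in np.arange(.01,.12,.01):
        w=q[(q[:,2]>a)&(q[:,2]<=a+.01)]
        if len(w):print(a.round(2),len(w),w.min(0).round(3)[:2],w.max(0).round(3)[:2])
t=np.load('w3.npz')
plan([.548,.275,.23],D(2))
E
```

```text
{'clock': 20.8, 'tcp_pos': [0.4503, -0.1398, 0.2393], 'orientation': [0.0, -0.6212, 0.7837, 0.0], 'joint_pos': [-0.4716, 0.1131, -0.2078, 1.2499, 0.0001, -1.8121], 'wrist_force': [0.703, 0.6034, 0.1833], 'finger_gap': 0.0352}
w 643
0.04 27 [ 0.556 -0.15 ] [ 0.564 -0.142]
0.05 75 [ 0.556 -0.149] [ 0.566 -0.134]
0.06 88 [ 0.557 -0.141] [ 0.566 -0.114]
0.07 97 [ 0.557 -0.132] [ 0.567 -0.104]
0.08 16 [ 0.554 -0.124] [ 0.561 -0.12 ]
0.09 79 [ 0.546 -0.124] [ 0.562 -0.088]
0.1 127 [ 0.545 -0.112] [ 0.564 -0.084]
0.11 134 [ 0.545 -0.102] [ 0.568 -0.082]
s 1
0.11 1 [ 0.547 -0.089] [ 0.547 -0.089]
rot [-7.000e-02  4.000e-02  7.482e+01] then dp(mm) [-109.9  412.2    9.1]
```

```bash
python3 - <<'E'
from h import *
z=np.load('w3.npz');im,P=z['im'],z['P'];c=env.calibration('wrist')
g=im.astype(int)
T=np.eye(4);T[:3,:3]=q2m([0,.0077,1,0]);T[:3,3]=[.5004,.269,.2279];T=T@np.array(c['hand_eye'])
def ground(uv,zz):
    d=np.stack([(uv[:,0]-c['cx'])/c['fx'],(uv[:,1]-c['cy'])/c['fy'],np.ones(len(uv))],1)@T[:3,:3].T
    return T[:3,3]+d*((zz-T[2,3])/d[:,2])[:,None]
for u0,u1 in((248,280),(310,337),(365,392)):
    m=np.zeros(g.shape[:2],np.uint8);m[195:240,u0:u1]=(g[195:240,u0:u1].min(-1)>235)
    n,l,s,_=cv2.connectedComponentsWithStats(m);k=1+s[1:,4].argmax()
    v,u=np.nonzero(l==k);p=ground(np.stack([u,v],1).astype(float),.0143)
    r=cv2.minAreaRect((p[:,:2]*1000).astype(np.float32));print(len(u),np.round(r[0]+r[1]+(r[2],),1), 'pca', np.degrees(np.arctan2(*np.linalg.eigh(np.cov(p[:,:2].T))[1][::-1,1])).round(1))
E
```

```text
283 [558.4 192.7  30.2  18.6   8.2] pca -171.9
259 [554.  274.5  17.4  27.6  89.8] pca -178.7
278 [553.  350.1  29.6  17.7   2.6] pca -176.9
```

Call:
{"method": "play_rows", "body": {
  "steps": [
    {"claw":130,"dp":[0,0,0],"angular":[0,0,6.9]},
    {"claw":130,"dp":[0,0,0],"angular":[0,0,6.9]},
    {"claw":130,"dp":[0,0,0],"angular":[0,0,6.9]},
    {"claw":130,"dp":[0,0,0],"angular":[0,0,6.9]},
    {"claw":130,"dp":[0,0,0],"angular":[0,0,6.9]},
    {"claw":130,"dp":[0,0,0],"angular":[0,0,6.9]},
    {"claw":130,"dp":[0,0,0],"angular":[0,0,6.9]},
    {"claw":130,"dp":[0,0,0],"angular":[0,0,6.9]}
  ]
}}

```text
clock: 21.57
tcp_pos: [0.4534, -0.1411, 0.2384]
orientation: [-0.0, -0.185, 0.983, 0.0]
wrist_force: [-0.1, -0.0, 0.0]
finger_gap: 0.0421
```

Call:
{"method": "play_rows", "body": {
  "steps": [
    {"claw":130,"dp":[0,0,0],"angular":[0,0,6.9]},
    {"claw":130,"dp":[0,0,0],"angular":[0,0,6.9]},
    {"claw":130,"dp":[0,0,0],"angular":[0,0,6.9]},
    {"claw":130,"dp":[0,0,0],"angular":[0,0,0]},
    {"claw":130,"dp":[0,0.038,0],"angular":[0,0,0]},
    {"claw":130,"dp":[0,0.038,0],"angular":[0,0,0]},
    {"claw":130,"dp":[0,0.038,0],"angular":[0,0,0]},
    {"claw":130,"dp":[0,0.038,0],"angular":[0,0,0]}
  ]
}}

```text
clock: 22.23
tcp_pos: [0.4504, 0.0125, 0.2387]
orientation: [0.0, -0.009, 1.0, 0.0]
wrist_force: [0.6, 0.2, 0.7]
finger_gap: 0.0419
```

Call:
{"method": "play_rows", "body": {
  "steps": [
    {"claw":130,"dp":[0,0.038,0],"angular":[0,0,0]},
    {"claw":130,"dp":[0,0.038,0],"angular":[0,0,0]},
    {"claw":130,"dp":[0,0.038,0],"angular":[0,0,0]},
    {"claw":130,"dp":[-0.02,0.038,0],"angular":[0,0,0]},
    {"claw":130,"dp":[-0.02,0.038,0],"angular":[0,0,0]},
    {"claw":130,"dp":[-0.02,0.038,0],"angular":[0,0,0]},
    {"claw":130,"dp":[0,0,0],"angular":[0,0,0]},
    {"claw":130,"dp":[0,0,0],"angular":[0,0,0]}
  ]
}}

```text
clock: 22.9
tcp_pos: [0.5053, 0.2392, 0.2373]
orientation: [-0.001, -0.011, 1.0, -0.0]
wrist_force: [0.1, 0.1, -0.1]
finger_gap: 0.0415
```

```bash
python3 - <<'E'
from h import *
st()
plan([.546,.2745,.013],D(1))
E
```

```text
{'clock': 22.9, 'tcp_pos': [0.5053, 0.2392, 0.2373], 'orientation': [-0.0007, -0.0114, 0.9999, -0.0002], 'joint_pos': [0.2985, 0.2839, 0.0009, 1.2893, 0.0001, 0.2757], 'wrist_force': [0.0942, 0.0677, -0.0765], 'finger_gap': 0.0415}
rot [-0.02 -0.08  0.31] then dp(mm) [-41.3  34.6 224.3]
```

Call:
{"method": "play_rows", "body": {
  "steps": [
    {"claw":130,"dp":[-0.0207,0.0173,0.01],"angular":[0,0,0]},
    {"claw":130,"dp":[-0.0207,0.0173,0.02],"angular":[0,0,0]},
    {"claw":130,"dp":[0,0,0.038],"angular":[0,0,0]},
    {"claw":130,"dp":[0,0,0.038],"angular":[0,0,0]},
    {"claw":130,"dp":[0,0,0.038],"angular":[0,0,0]},
    {"claw":130,"dp":[0,0,0.035],"angular":[0,0,0]},
    {"claw":130,"dp":[0,0,0.02],"angular":[0,0,0]},
    {"claw":130,"dp":[0,0,0],"angular":[0,0,0]}
  ]
}}

```text
clock: 23.57
tcp_pos: [0.5412, 0.2697, 0.0345]
orientation: [-0.005, -0.008, 1.0, -0.002]
wrist_force: [-1.2, -0.6, 0.1]
finger_gap: 0.0421
```

Call:
{"method": "play_rows", "body": {
  "steps": [
    {"claw":130,"dp":[0,0,0.01],"angular":[0,0,0]},
    {"claw":130,"dp":[0,0,0.01],"angular":[0,0,0]},
    {"claw":130,"dp":[0,0,0.004],"angular":[0,0,0]},
    {"claw":130,"dp":[0,0,0],"angular":[0,0,0]},
    {"claw":130,"dp":[0,0,0],"angular":[0,0,0]},
    {"claw":130,"dp":[0,0,0],"angular":[0,0,0]},
    {"claw":130,"dp":[0,0,0],"angular":[0,0,0]},
    {"claw":130,"dp":[0,0,0],"angular":[0,0,0]}
  ]
}}

```text
clock: 24.23
tcp_pos: [0.5456, 0.2724, 0.0166]
orientation: [0.001, -0.008, 1.0, 0.0]
wrist_force: [0.2, -0.4, -0.3]
finger_gap: 0.0418
```

Call:
{"method": "play_rows", "body": {
  "steps": [
    {"claw":255,"dp":[0,0,0],"angular":[0,0,0]},
    {"claw":255,"dp":[0,0,0],"angular":[0,0,0]},
    {"claw":255,"dp":[0,0,0],"angular":[0,0,0]},
    {"claw":255,"dp":[0,0,0],"angular":[0,0,0]},
    {"claw":255,"dp":[0,0,0],"angular":[0,0,0]},
    {"claw":255,"dp":[0,0,0],"angular":[0,0,0]},
    {"claw":255,"dp":[0,0,0],"angular":[0,0,0]},
    {"claw":255,"dp":[0,0,0],"angular":[0,0,0]}
  ],
  "force": 80
}}

```text
clock: 24.9
tcp_pos: [0.5453, 0.2722, 0.0162]
orientation: [0.0, -0.008, 1.0, 0.0]
wrist_force: [-0.5, -1.0, 4.6]
finger_gap: 0.0209
```

Call:
{"method": "play_rows", "body": {
  "steps": [
    {"claw":255,"dp":[0,0,-0.01],"angular":[0,0,0]},
    {"claw":255,"dp":[0,0,-0.02],"angular":[0,0,0]},
    {"claw":255,"dp":[0,0,-0.035],"angular":[0,0,0]},
    {"claw":255,"dp":[0,0,-0.04],"angular":[0,0,0]},
    {"claw":255,"dp":[0,0,-0.04],"angular":[0,0,0]},
    {"claw":255,"dp":[0,0,-0.04],"angular":[0,0,0]},
    {"claw":255,"dp":[0.02,0,-0.03],"angular":[0,0,0]},
    {"claw":255,"dp":[0.03,0,-0.01],"angular":[0,0,0]}
  ]
}}

```text
clock: 25.57
tcp_pos: [0.4987, 0.272, 0.2463]
orientation: [0.004, -0.007, 1.0, 0.002]
wrist_force: [0.3, 0.0, 0.2]
finger_gap: 0.0206
```

```bash
python3 - <<'E'
from h import *
st()
plan([.455,-.2,.24],D(1))
E
```

```text
{'clock': 25.5667, 'tcp_pos': [0.4987, 0.272, 0.2463], 'orientation': [0.0044, -0.0073, 1.0, 0.0016], 'joint_pos': [0.3581, 0.2899, 0.031, 1.3025, -0.0001, 0.3435], 'wrist_force': [0.3286, 0.0122, 0.1807], 'finger_gap': 0.0206}
rot [ 0.18  0.51 -0.16] then dp(mm) [  51.9 -471.2    6.3]
```

Call:
{"method": "play_rows", "body": {
  "steps": [
    {"claw":255,"dp":[0.004,-0.04,0],"angular":[0,0,0]},
    {"claw":255,"dp":[0.004,-0.04,0],"angular":[0,0,0]},
    {"claw":255,"dp":[0.004,-0.04,0],"angular":[0,0,0]},
    {"claw":255,"dp":[0.004,-0.04,0],"angular":[0,0,0]},
    {"claw":255,"dp":[0.004,-0.04,0],"angular":[0,0,0]},
    {"claw":255,"dp":[0.004,-0.04,0],"angular":[0,0,0]},
    {"claw":255,"dp":[0.004,-0.04,0],"angular":[0,0,0]},
    {"claw":255,"dp":[0.004,-0.04,0],"angular":[0,0,0]}
  ]
}}

```text
clock: 26.23
tcp_pos: [0.4675, -0.0508, 0.2412]
orientation: [0.0, -0.008, 1.0, 0.0]
wrist_force: [0.9, -0.1, -0.8]
finger_gap: 0.021
```

Call:
{"method": "play_rows", "body": {
  "steps": [
    {"claw":255,"dp":[0.004,-0.04,0],"angular":[0,0,0]},
    {"claw":255,"dp":[0.004,-0.04,0],"angular":[0,0,0]},
    {"claw":255,"dp":[0.004,-0.04,0],"angular":[0,0,0]},
    {"claw":255,"dp":[0,-0.04,0],"angular":[0,0,0]},
    {"claw":255,"dp":[0,-0.04,0],"angular":[0,0,0]},
    {"claw":255,"dp":[0,-0.04,0],"angular":[0,0,0]},
    {"claw":255,"dp":[0,0,0],"angular":[0,0,-7]},
    {"claw":255,"dp":[0,0,0],"angular":[0,0,-7]}
  ]
}}

```text
clock: 26.9
tcp_pos: [0.4596, -0.2919, 0.2403]
orientation: [-0.0, -0.131, 0.991, 0.0]
wrist_force: [-0.1, -0.4, -0.3]
finger_gap: 0.0207
```

Call:
{"method": "play_rows", "body": {
  "steps": [
    {"claw":255,"dp":[0,0,0],"angular":[0,0,-7]},
    {"claw":255,"dp":[0,0,0],"angular":[0,0,-7]},
    {"claw":255,"dp":[0,0,0],"angular":[0,0,-7]},
    {"claw":255,"dp":[0,0,0],"angular":[0,0,-7]},
    {"claw":255,"dp":[0,0,0],"angular":[0,0,-7]},
    {"claw":255,"dp":[0,0,0],"angular":[0,0,-7]},
    {"claw":255,"dp":[0,0,0],"angular":[0,0,-7]},
    {"claw":255,"dp":[0,0,0],"angular":[0,0,-7]}
  ]
}}

```text
clock: 27.57
tcp_pos: [0.46, -0.2891, 0.2409]
orientation: [-0.0, -0.583, 0.813, 0.0]
wrist_force: [-0.2, -0.4, -0.3]
finger_gap: 0.0211
```

Call:
{"method": "play_rows", "body": {
  "steps": [
    {"claw":255,"dp":[0,0,0],"angular":[0,0,-2]},
    {"claw":255,"dp":[0,0,0],"angular":[0,0,0]},
    {"claw":255,"dp":[0,0,0],"angular":[0,0,0]},
    {"claw":255,"dp":[0,0,0],"angular":[0,0,0]},
    {"claw":255,"dp":[0,0,0],"angular":[0,0,0]},
    {"claw":255,"dp":[0,0,0],"angular":[0,0,0]},
    {"claw":255,"dp":[0,0,0],"angular":[0,0,0]},
    {"claw":255,"dp":[0,0,0],"angular":[0,0,0]}
  ]
}}

```text
clock: 28.23
tcp_pos: [0.4602, -0.2893, 0.2409]
orientation: [0.0, -0.594, 0.804, 0.0]
wrist_force: [0.8, 0.6, -1.2]
finger_gap: 0.0208
```

```bash
cat > tagm.py <<'E'
from h import *
st(); s=env.get_state();M=q2m(s['orientation'])
im2,P2,_,_=look('wrist');im3,P3,_,_=look('scene');np.savez('w9',im=im2,P=P2);np.savez('s9',im=im3,P=P3)
Q=1e3*(P2-s['tcp_pos'])@M
print('rear',[Q[v,319].round(1).tolist() for v in(236,238,240,242,244)])
for v in(270,280,286,292,296,300):
    r=[u for u in range(290,350) if -3<Q[v,u,2]<5]; print(v,Q[v,r[0]].round(1),Q[v,r[-1]].round(1))
# sticker orientation
m=((im2.min(-1)>150)&(abs(Q[...,2]-1.5)<4)&(abs(Q[...,1])<12)&(Q[...,0]<8)&(Q[...,0]>-32));q=Q[m][:,:2]
print('sticker',len(q),np.round(sum(cv2.minAreaRect(q.astype(np.float32))[:2],())+ (cv2.minAreaRect(q.astype(np.float32))[2],),1))
Q=1e3*(P3-s['tcp_pos'])@M
k=(Q[...,0]<-25)&(Q[...,0]>-105)&(abs(Q[...,1])<28)&(Q[...,2]>-5)&(Q[...,2]<20);h=Q[k];print(len(h))
for a,b in((-45,-35),(-60,-45),(-70,-60),(-80,-70),(-95,-80)):
    w=h[(h[:,0]>a)&(h[:,0]<=b)]
    if len(w): print((a,b),len(w),np.percentile(w[:,1],[3,50,97]).round(1),'z',np.median(w[:,2]).round(1))
print(np.percentile(h[:,0],[1,3]))
E
python3 tagm.py; python3 -c "
from h import *
w=np.load('w6.npz')"
```

```text
{'clock': 28.2333, 'tcp_pos': [0.4602, -0.2893, 0.2409], 'orientation': [0.0001, -0.5942, 0.8043, 0.0], 'joint_pos': [-0.709, 0.2515, -0.0335, 1.2858, 0.0001, -1.9815], 'wrist_force': [0.7659, 0.5973, -1.1995], 'finger_gap': 0.0208}
rear [[11.9, 1.1, 7.1], [12.0, 1.1, 4.3], [11.3, 1.1, 3.2], [10.3, 1.1, 2.7], [9.9, 1.1, 1.1]]
270 [-6.6 -9.6  1.4] [-6.9 11.4  2. ]
280 [-14.3  -9.9   3.2] [-13.1  11.5   1.3]
286 [-19.1 -10.1   4.1] [-17.8  11.6   2.4]
292 [-23.2 -10.2   4. ] [-22.5  12.4   3.1]
296 [-25.8  -9.6   3.8] [-25.   12.4   2.7]
300 [-29.2  -9.7   4.5] [-28.1  13.1   3.1]
sticker 1517 [-8.8  1.1 19.2 31.8 88. ]
104
(-45, -35) 23 [-12.6   1.7  14.7] z 7.7
(-60, -45) 24 [-15.8   7.8  16.8] z 8.7
(-70, -60) 8 [-13.4   1.4  17.9] z 8.7
(-80, -70) 18 [-14.9  -6.5  17.5] z 9.9
(-95, -80) 14 [-7.3  1.8 13.4] z 8.7
[-88.37483876 -87.83483317]
```

```bash
cat > pb.py <<'E'
from h import *
B=(.567,-.3935);s=env.get_state();M=q2m(s['orientation']);t=np.degrees(np.arctan2(-M[1,0],-M[0,0]))+2;print(t,'F',M.T@s['wrist_force'])
for w in((54,-42),(54,-16),(54,6),(62,6),(62,0)): print(w,(1e3*M.T@(clip(B,t,*w,off=11,y0=.7,dz=8)-s['tcp_pos'])).round(1),clip(B,t,*w,off=11,y0=.7,dz=8).round(3))
E
python3 pb.py
```

```text
74.92241637395392 F [ 0.342484   -0.5664092   0.69998213]
(54, -42) [134.7 -93.7 116.9] [ 0.51  -0.446  0.124]
(54, -16) [ 133.8 -119.7  116.9] [ 0.535 -0.452  0.124]
(54, 6) [ 133.  -141.7  116.9] [ 0.557 -0.458  0.124]
(62, 6) [ 141.  -141.9  116.9] [ 0.554 -0.466  0.124]
(62, 0) [ 141.2 -135.9  116.9] [ 0.549 -0.464  0.124]
```

Call:
{"method": "play_rows", "body": {
  "steps": [
    {"claw":255,"dp":[0.027,-0.0125,0],"angular":[0,0,0]},
    {"claw":255,"dp":[0.027,-0.0125,0],"angular":[0,0,0]},
    {"claw":255,"dp":[0.027,-0.0125,0],"angular":[0,0,0]},
    {"claw":255,"dp":[0.027,-0.0125,0],"angular":[0,0,0]},
    {"claw":255,"dp":[0.027,-0.0125,0],"angular":[0,0,0]},
    {"claw":255,"dp":[0,0,0.03],"angular":[0,0,0]},
    {"claw":255,"dp":[0,0,0.03],"angular":[0,0,0]},
    {"claw":255,"dp":[0,0,0.03],"angular":[0,0,0]}
  ]
}}

```text
clock: 29.0
tcp_pos: [0.4805, -0.438, 0.15]
orientation: [0.0, -0.594, 0.805, -0.001]
wrist_force: [-0.1, -0.3, -2.2]
finger_gap: 0.0208
```

Call:
{"method": "play_rows", "body": {
  "steps": [
    {"claw":255,"dp":[0,0,0.027],"angular":[0,0,0]},
    {"claw":255,"dp":[0,0,0],"angular":[0,0,0]},
    {"claw":255,"dp":[0,0,0],"angular":[0,0,0]},
    {"claw":255,"dp":[0,0,0],"angular":[0,0,0]},
    {"claw":255,"dp":[0,0,0],"angular":[0,0,0]},
    {"claw":255,"dp":[0,0,0],"angular":[0,0,0]},
    {"claw":255,"dp":[0,0,0],"angular":[0,0,0]},
    {"claw":255,"dp":[0,0,0],"angular":[0,0,0]}
  ]
}}

```text
clock: 29.67
tcp_pos: [0.4808, -0.4371, 0.1252]
orientation: [0.0, -0.594, 0.804, -0.001]
wrist_force: [0.0, 0.0, -0.5]
finger_gap: 0.0211
```

```bash
python3 tagm.py; python3 pb.py; python3 - <<'E'
from h import *
z=np.load('w9.npz');im,P=z['im'].astype(int),z['P']
k=(P[...,2]>.09)&(P[...,2]<.142)&(im.min(-1)>90)&(abs(P[...,0]-.575)<.03)&(abs(P[...,1]+.394)<.02)
p=P[k];print('eye',len(p),np.median(p,0),p.min(0),p[::12].round(4))
E
```

```text
{'clock': 29.6667, 'tcp_pos': [0.4808, -0.4371, 0.1252], 'orientation': [0.0001, -0.5943, 0.8042, -0.001], 'joint_pos': [-0.8614, 0.506, 0.054, 1.1167, 0.0001, -2.1342], 'wrist_force': [0.0089, 0.045, -0.4993], 'finger_gap': 0.0211}
rear [[11.3, 1.1, 8.4], [11.4, 1.1, 5.5], [11.7, 1.1, 2.5], [10.5, 1.1, 2.2], [9.8, 1.1, 1.4]]
270 [-6.5 -9.6  1.2] [-6.5 11.3  1.3]
280 [-13.5  -9.8   2. ] [-14.   11.6   2.6]
286 [-18.2 -10.    2.9] [-17.7  11.6   2.2]
292 [-23.1 -10.1   3.9] [-22.6  12.4   3.3]
296 [-25.7  -9.6   3.7] [-24.9  12.4   2.6]
300 [-28.   -9.6   2.9] [-28.6  13.1   3.7]
sticker 1557 [-12.4   1.2  19.4  39.3  88.3]
82
(-45, -35) 21 [-12.5  -0.6  15.1] z 8.3
(-60, -45) 14 [-13.4  13.8  18.7] z 9.1
(-70, -60) 8 [-11.9  12.5  17.8] z 9.9
(-80, -70) 9 [-11.9  -0.4  17.3] z 9.6
(-95, -80) 14 [-13.3   0.3  11.4] z 8.5
[-88.43327439 -87.69317349]
74.92878741800826 F [6.52578925e-02 5.91707143e-04 9.98907213e-01]
(54, -42) [ -0.4 -30.9   0.6] [ 0.51  -0.446  0.124]
(54, -16) [ -1.3 -56.9   0.6] [ 0.535 -0.452  0.124]
(54, 6) [ -2.1 -78.9   0.6] [ 0.557 -0.458  0.124]
(62, 6) [  5.9 -79.2   0.6] [ 0.554 -0.466  0.124]
(62, 0) [  6.1 -73.2   0.6] [ 0.549 -0.464  0.124]
eye 24 [ 0.56932688 -0.39585609  0.10518145] [ 0.5659871  -0.39754498  0.10334547] [[ 0.5694 -0.3961  0.1033]
 [ 0.572  -0.3944  0.1046]]
```

Call:
{"method": "play_rows", "body": {
  "steps": [
    {"claw":255,"dp":[0,-0.0155,0.0006],"angular":[0,0,0]},
    {"claw":255,"dp":[0,-0.0155,0],"angular":[0,0,0]},
    {"claw":255,"dp":[-0.0003,-0.0087,0],"angular":[0,0,0]},
    {"claw":255,"dp":[-0.0003,-0.0087,0],"angular":[0,0,0]},
    {"claw":255,"dp":[-0.0003,-0.0087,0],"angular":[0,0,0]},
    {"claw":255,"dp":[-0.0003,-0.0055,0],"angular":[0,0,0]},
    {"claw":255,"dp":[-0.0003,-0.0055,0],"angular":[0,0,0]},
    {"claw":255,"dp":[0,0,0],"angular":[0,0,0]}
  ]
}}

```text
clock: 30.43
tcp_pos: [0.546, -0.4554, 0.1228]
orientation: [-0.0, -0.594, 0.804, 0.0]
wrist_force: [-2.6, -1.2, -1.0]
finger_gap: 0.0211
```

```bash
python3 pb.py
```

```text
74.9452926599195 F [1.93579226 2.17623067 0.95376339]
(54, -42) [ 1.1 37.1 -1.2] [ 0.51  -0.446  0.124]
(54, -16) [ 0.2 11.1 -1.2] [ 0.535 -0.452  0.124]
(54, 6) [ -0.6 -10.9  -1.2] [ 0.557 -0.458  0.124]
(62, 6) [  7.4 -11.1  -1.2] [ 0.555 -0.466  0.124]
(62, 0) [ 7.6 -5.2 -1.2] [ 0.549 -0.464  0.124]
```

Gate is yielding as expected (about 2.9 N). Press on, draw in, then tug to test the gate.

Call:
{"method": "play_rows", "body": {
  "steps": [
    {"claw":255,"dp":[0,-0.0035,0],"angular":[0,0,0]},
    {"claw":255,"dp":[0,-0.0035,0],"angular":[0,0,0]},
    {"claw":255,"dp":[0,-0.0035,0],"angular":[0,0,0]},
    {"claw":255,"dp":[0,0,0],"angular":[0,0,0]},
    {"claw":255,"dp":[0,0,0],"angular":[0,0,0]},
    {"claw":255,"dp":[0.004,0,0],"angular":[0,0,0]},
    {"claw":255,"dp":[0.004,0,0],"angular":[0,0,0]},
    {"claw":255,"dp":[0,0,0],"angular":[0,0,0]}
  ]
}}

```text
clock: 31.1
tcp_pos: [0.5532, -0.4668, 0.1233]
orientation: [0.0, -0.594, 0.804, -0.0]
wrist_force: [0.5, 0.3, -0.4]
finger_gap: 0.0211
```

```bash
python3 pb.py
```

```text
74.88325416237821 F [-0.46885461 -0.38488174  0.44760096]
(54, -42) [-7.7 47.4 -0.7] [ 0.51  -0.445  0.124]
(54, -16) [-8.6 21.4 -0.7] [ 0.535 -0.452  0.124]
(54, 6) [-9.4 -0.6 -0.7] [ 0.557 -0.458  0.124]
(62, 6) [-1.4 -0.8 -0.7] [ 0.554 -0.466  0.124]
(62, 0) [-1.2  5.2 -0.7] [ 0.549 -0.464  0.124]
```

Call:
{"method": "play_rows", "body": {
  "steps": [
    {"claw":255,"dp":[0,0.005,0],"angular":[0,0,0]},
    {"claw":255,"dp":[0,0.005,0],"angular":[0,0,0]},
    {"claw":255,"dp":[0,0.005,0],"angular":[0,0,0]},
    {"claw":255,"dp":[0,0.003,0],"angular":[0,0,0]},
    {"claw":255,"dp":[0,0,0],"angular":[0,0,0]},
    {"claw":255,"dp":[0,0,0],"angular":[0,0,0]},
    {"claw":255,"dp":[0,0,0],"angular":[0,0,0]},
    {"claw":255,"dp":[0,0,0],"angular":[0,0,0]}
  ]
}}

```text
clock: 31.77
tcp_pos: [0.5385, -0.4605, 0.1241]
orientation: [0.002, -0.594, 0.804, -0.002]
wrist_force: [6.9, -0.3, -1.8]
finger_gap: 0.0213
```

```bash
python3 pb.py
```

```text
74.94207307966406 F [-1.78454946 -6.69594803  1.85081758]
(54, -42) [-6.  31.4 -0.1] [ 0.51  -0.446  0.124]
(54, -16) [-6.9  5.4  0.1] [ 0.535 -0.452  0.124]
(54, 6) [ -7.7 -16.6   0.2] [ 0.557 -0.458  0.124]
(62, 6) [  0.3 -16.9   0.2] [ 0.555 -0.466  0.124]
(62, 0) [  0.6 -10.9   0.1] [ 0.549 -0.464  0.124]
```

Call:
{"method": "play_rows", "body": {
  "steps": [
    {"claw":255,"dp":[0,-0.005,0],"angular":[0,0,0]},
    {"claw":255,"dp":[0,-0.005,0],"angular":[0,0,0]},
    {"claw":255,"dp":[0,0,0],"angular":[0,0,0]},
    {"claw":150,"dp":[0,0,0],"angular":[0,0,0]},
    {"claw":150,"dp":[0,0,0],"angular":[0,0,0]},
    {"claw":150,"dp":[0,0,0],"angular":[0,0,0]},
    {"claw":150,"dp":[0,0,0],"angular":[0,0,0]},
    {"claw":150,"dp":[0,0,0],"angular":[0,0,0]}
  ]
}}

```text
clock: 32.43
tcp_pos: [0.5457, -0.4637, 0.1233]
orientation: [0.0, -0.594, 0.804, 0.0]
wrist_force: [-0.1, -0.3, -0.2]
finger_gap: 0.035
```

Call:
{"method": "play_rows", "body": {
  "steps": [
    {"claw":150,"dp":[0,0,0],"angular":[0,0,0]},
    {"claw":150,"dp":[0,0,-0.02],"angular":[0,0,0]},
    {"claw":150,"dp":[0,0,-0.03],"angular":[0,0,0]},
    {"claw":150,"dp":[0,0,-0.04],"angular":[0,0,0]},
    {"claw":150,"dp":[0,0.04,-0.03],"angular":[0,0,0]},
    {"claw":150,"dp":[0,0.04,0],"angular":[0,0,0]},
    {"claw":150,"dp":[0,0.02,0],"angular":[0,0,0]},
    {"claw":150,"dp":[0,0,0],"angular":[0,0,0]}
  ]
}}

```text
clock: 33.1
tcp_pos: [0.4533, -0.4349, 0.2398]
orientation: [-0.0, -0.594, 0.805, 0.0]
wrist_force: [-0.4, 0.1, -0.3]
finger_gap: 0.0352
```

```bash
python3 - <<'E'
from h import *
st()
im,P,_,_=look('wrist');np.savez('w10',im=im,P=P)
k=(P[...,2]>.008)&(P[...,2]<.12)&(abs(P[...,1]+.4)<.08)&(P[...,0]<.59)&(P[...,0]>.53)
q=P[k]
for a in np.arange(.01,.12,.01):
    w=q[(q[:,2]>a)&(q[:,2]<=a+.01)]
    if len(w):print(a.round(2),len(w),np.median(w,0).round(3),w.min(0).round(3)[:2],w.max(0).round(3)[:2])
plan([.60,.272,.26],D(0))
E
```

```text
{'clock': 33.1, 'tcp_pos': [0.4533, -0.4349, 0.2398], 'orientation': [-0.0003, -0.5935, 0.8048, 0.0004], 'joint_pos': [-0.8922, 0.4203, 0.2027, 1.354, -0.0007, -2.163], 'wrist_force': [-0.3772, 0.1305, -0.2506], 'finger_gap': 0.0352}
0.03 2 [ 0.563 -0.448  0.04 ] [ 0.563 -0.449] [ 0.563 -0.448]
0.04 34 [ 0.562 -0.449  0.047] [ 0.561 -0.462] [ 0.564 -0.436]
0.05 127 [ 0.563 -0.457  0.056] [ 0.56  -0.466] [ 0.569 -0.428]
0.06 149 [ 0.564 -0.449  0.065] [ 0.561 -0.459] [ 0.57 -0.41]
0.07 262 [ 0.568 -0.43   0.075] [ 0.562 -0.45 ] [ 0.576 -0.4  ]
0.08 92 [ 0.572 -0.399  0.084] [ 0.564 -0.436] [ 0.576 -0.391]
0.09 90 [ 0.568 -0.427  0.094] [ 0.564 -0.433] [ 0.573 -0.385]
0.1 148 [ 0.57  -0.399  0.106] [ 0.564 -0.422] [ 0.59  -0.385]
0.11 112 [ 0.57  -0.4    0.114] [ 0.564 -0.409] [ 0.576 -0.391]
rot [-4.000e-02  0.000e+00  7.284e+01] then dp(mm) [-144.9  707.8  -20.6]
```

Call:
{"method": "play_rows", "body": {
  "steps": [
    {"claw":255,"dp":[0,0,-0.005],"angular":[0,0,6.62]},
    {"claw":255,"dp":[0,0,-0.005],"angular":[0,0,6.62]},
    {"claw":255,"dp":[0,0,-0.005],"angular":[0,0,6.62]},
    {"claw":255,"dp":[0,0,-0.005],"angular":[0,0,6.62]},
    {"claw":255,"dp":[0,0,-0.005],"angular":[0,0,6.62]},
    {"claw":255,"dp":[0,0,-0.005],"angular":[0,0,6.62]},
    {"claw":255,"dp":[0,0,-0.005],"angular":[0,0,6.62]},
    {"claw":255,"dp":[0,0,-0.005],"angular":[0,0,6.62]}
  ]
}}

```text
clock: 33.82
tcp_pos: [0.4578, -0.4366, 0.278]
orientation: [0.0, -0.171, 0.985, 0.0]
wrist_force: [-0.2, 0.1, -0.0]
finger_gap: 0.0001
```

Call:
{"method": "play_rows", "body": {
  "steps": [
    {"claw":255,"dp":[0,0,0],"angular":[0,0,6.62]},
    {"claw":255,"dp":[0,0,0],"angular":[0,0,6.62]},
    {"claw":255,"dp":[0,0,0],"angular":[0,0,6.62]},
    {"claw":255,"dp":[0,0,0],"angular":[0,0,0]},
    {"claw":255,"dp":[-0.001,0.0397,0],"angular":[0,0,0]},
    {"claw":255,"dp":[-0.001,0.0397,0],"angular":[0,0,0]},
    {"claw":255,"dp":[-0.001,0.0397,0],"angular":[0,0,0]},
    {"claw":255,"dp":[-0.001,0.0397,0],"angular":[0,0,0]}
  ]
}}

```text
clock: 34.48
tcp_pos: [0.4608, -0.2762, 0.2778]
orientation: [0.0, -0.002, 1.0, 0.0]
wrist_force: [0.5, 0.4, 0.4]
finger_gap: -0.0
```

Call:
{"method": "play_rows", "body": {
  "steps": [
    {"claw":255,"dp":[-0.001,0.0397,0],"angular":[0,0,0]},
    {"claw":255,"dp":[-0.001,0.0397,0],"angular":[0,0,0]},
    {"claw":255,"dp":[-0.001,0.0397,0],"angular":[0,0,0]},
    {"claw":255,"dp":[-0.001,0.0397,0],"angular":[0,0,0]},
    {"claw":255,"dp":[-0.001,0.0397,0],"angular":[0,0,0]},
    {"claw":255,"dp":[-0.001,0.0397,0],"angular":[0,0,0]},
    {"claw":255,"dp":[-0.001,0.0397,0],"angular":[0,0,0]},
    {"claw":255,"dp":[-0.001,0.0397,0],"angular":[0,0,0]}
  ]
}}

```text
clock: 35.15
tcp_pos: [0.4682, 0.0423, 0.2786]
orientation: [0.001, -0.003, 1.0, 0.0]
wrist_force: [0.9, 0.2, -0.1]
finger_gap: 0.0001
```

Call:
{"method": "play_rows", "body": {
  "steps": [
    {"claw":255,"dp":[-0.001,0.0397,0],"angular":[0,0,0]},
    {"claw":255,"dp":[-0.001,0.0397,0],"angular":[0,0,0]},
    {"claw":255,"dp":[-0.001,0.0397,0],"angular":[0,0,0]},
    {"claw":255,"dp":[-0.001,0.0397,0],"angular":[0,0,0]},
    {"claw":255,"dp":[0,0,0],"angular":[0,0,0]},
    {"claw":255,"dp":[0,0,0],"angular":[0,0,0]},
    {"claw":255,"dp":[0,0,0],"angular":[0,0,0]},
    {"claw":255,"dp":[0,0,0],"angular":[0,0,0]}
  ]
}}

```text
clock: 35.82
tcp_pos: [0.4717, 0.1983, 0.2782]
orientation: [-0.0, -0.001, 1.0, -0.0]
wrist_force: [0.3, -0.7, 0.2]
finger_gap: -0.0002
```

```bash
python3 - <<'E'
from h import *
st(); plan([.705,.2,.275],D(0))
im,P,_,_=look('top')
m=(P[...,2]>.05)&(P[...,2]<.21)&(P[...,1]>.145)&(P[...,1]<.39)&(P[...,0]>.62)&(P[...,0]<.74)
p=P[m];print(m.sum(),p.min(0),p.max(0)); 
for a in(.05,.08,.11,.14,.17):
    w=p[(p[:,2]>a)&(p[:,2]<a+.03)];print(a,len(w),np.median(w,0).round(4) if len(w) else '')
im,P,_,_=look('scene');np.savez('s11',im=im,P=P)
m=(P[...,2]>.05)&(P[...,2]<.21)&(P[...,1]>.145)&(P[...,1]<.39)&(P[...,0]>.62)&(P[...,0]<.74);p=P[m]
print('scene',m.sum())
for a in(.05,.08,.11,.14,.17):
    w=p[(p[:,2]>a)&(p[:,2]<a+.03)];print(a,len(w),np.median(w,0).round(4) if len(w) else '')
save(im,'s11',1.25)
E
```

```text
{'clock': 35.8167, 'tcp_pos': [0.4717, 0.1983, 0.2782], 'orientation': [-0.0001, -0.0011, 1.0, -0.0001], 'joint_pos': [0.2411, 0.1814, -0.0317, 1.3579, -0.0002, 0.2389], 'wrist_force': [0.2581, -0.7039, 0.1564], 'finger_gap': -0.0002}
rot [-0.02 -0.01  0.12] then dp(mm) [-233.3    1.7    3.2]
778 [0.64778075 0.14533987 0.05043314] [0.67979226 0.38995499 0.19244419]
0.05 109 [0.6538 0.2212 0.0659]
0.08 121 [0.6581 0.2276 0.097 ]
0.11 159 [0.6631 0.2414 0.1268]
0.14 186 [0.6677 0.2609 0.155 ]
0.17 203 [0.6724 0.275  0.1816]
scene 3433
0.05 666 [0.661  0.2792 0.0656]
0.08 672 [0.6656 0.2797 0.0954]
0.11 743 [0.67   0.2791 0.1248]
0.14 804 [0.6742 0.2793 0.1559]
0.17 548 [0.6762 0.2795 0.1803]
```

View pics/s11.png

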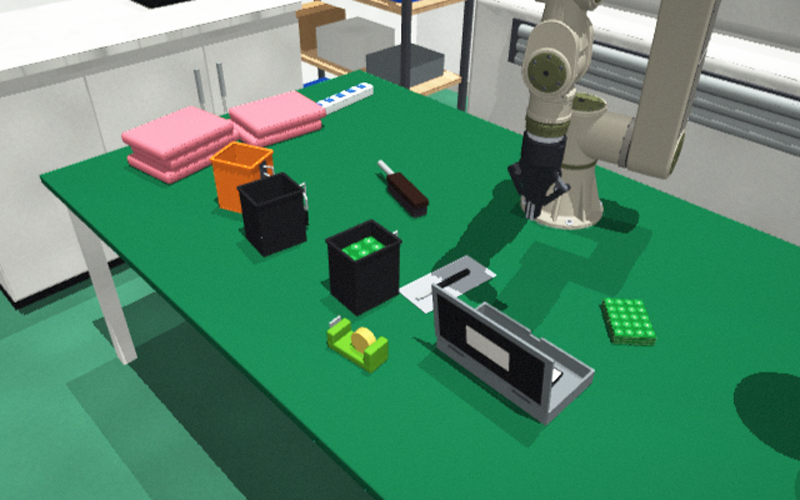

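Call:
{"method": "play_rows", "body": {
  "steps": [
    {"claw":255,"dp":[-0.039,0,0],"angular":[0,0,0]},
    {"claw":255,"dp":[-0.039,0,0],"angular":[0,0,0]},
    {"claw":255,"dp":[-0.039,0,0],"angular":[0,0,0]},
    {"claw":255,"dp":[-0.039,0,0],"angular":[0,0,0]},
    {"claw":255,"dp":[-0.039,0,0],"angular":[0,0,0]},
    {"claw":255,"dp":[-0.039,0,0],"angular":[0,0,0]},
    {"claw":255,"dp":[0,0,0],"angular":[0,0,0]},
    {"claw":255,"dp":[0,0,0],"angular":[0,0,0]}
  ]
}}

```text
clock: 36.58
tcp_pos: [0.708, 0.1971, 0.2729]
orientation: [-0.003, 0.001, 1.0, -0.0]
wrist_force: [-0.9, -0.3, -0.7]
finger_gap: 0.0002
```

```bash
python3 -c "
from h import *
st();plan([.705,.2,.175],D(0))"
```

```text
{'clock': 36.5833, 'tcp_pos': [0.708, 0.1971, 0.2729], 'orientation': [-0.0028, 0.0007, 1.0, -0.0005], 'joint_pos': [0.1624, 0.6786, 0.7108, 1.6086, 0.0, 0.1638], 'wrist_force': [-0.8859, -0.2684, -0.7352], 'finger_gap': 0.0002}
rot [-0.05 -0.32 -0.08] then dp(mm) [ 3.   2.9 97.9]
```

Call:
{"method": "play_rows", "body": {
  "steps": [
    {"claw":255,"dp":[0,0,0.034],"angular":[0,0,0]},
    {"claw":255,"dp":[0,0,0.034],"angular":[0,0,0]},
    {"claw":255,"dp":[0,0,0.03],"angular":[0,0,0]},
    {"claw":255,"dp":[0,0,0],"angular":[0,0,0]},
    {"claw":255,"dp":[0.015,0,0],"angular":[0,0,0]},
    {"claw":255,"dp":[0.018,0,0],"angular":[0,0,0]},
    {"claw":255,"dp":[0.018,0,0.001],"angular":[0,0,0]},
    {"claw":255,"dp":[0.018,0,0.002],"angular":[0,0,0]}
  ]
}}

```text
clock: 37.25
tcp_pos: [0.6361, 0.1988, 0.1812]
orientation: [0.002, -0.001, 1.0, 0.0]
wrist_force: [1.6, 0.2, -0.9]
finger_gap: 0.0
```

```bash
python3 -c "
from h import *
st()
for c in ((.6222,.163),(.590,.1516),(.5622,.132),(.5404,.106),(.526,.0754),(.5207,.0533),(.52,.040)): print((1e3*(np.array([c[0]+.011,c[1]+.008])-np.array(env.get_state()['tcp_pos'])[[0,2]])).round(1))"
```

```text
{'clock': 37.25, 'tcp_pos': [0.6361, 0.1988, 0.1812], 'orientation': [0.0024, -0.0006, 1.0, 0.0005], 'joint_pos': [0.1826, 0.5088, 0.1985, 1.2555, 0.0, 0.1813], 'wrist_force': [1.6432, 0.2403, -0.9263], 'finger_gap': 0.0}
[ -2.9 -10.2]
[-35.1 -21.6]
[-62.9 -41.2]
[-84.7 -67.2]
[-99.1 -97.8]
[-104.4 -119.9]
[-105.1 -133.2]
```

Call:
{"method": "play_rows", "body": {
  "steps": [
    {"claw":255,"dp":[0.018,0,0.011],"angular":[0,0,0]},
    {"claw":255,"dp":[0.016,0,0.01],"angular":[0,0,0]},
    {"claw":255,"dp":[0.014,0,0.01],"angular":[0,0,0]},
    {"claw":255,"dp":[0.014,0,0.01],"angular":[0,0,0]},
    {"claw":255,"dp":[0.011,0,0.013],"angular":[0,0,0]},
    {"claw":255,"dp":[0.011,0,0.013],"angular":[0,0,0]},
    {"claw":255,"dp":[0.008,0,0.016],"angular":[0,0,0]},
    {"claw":255,"dp":[0.007,0,0.015],"angular":[0,0,0]}
  ]
}}

```text
clock: 37.92
tcp_pos: [0.5378, 0.1991, 0.0828]
orientation: [0.003, -0.001, 1.0, 0.001]
wrist_force: [0.9, 0.9, -0.4]
finger_gap: -0.0003
```

```bash
python3 -c "
from h import *
st()"
```

```text
{'clock': 37.9167, 'tcp_pos': [0.5378, 0.1991, 0.0828], 'orientation': [0.0026, -0.0009, 1.0, 0.0007], 'joint_pos': [0.2145, 0.3989, -0.2288, 0.9376, 0.0003, 0.2128], 'wrist_force': [0.8911, 0.8768, -0.4144], 'finger_gap': -0.0003}
```

Call:
{"method": "play_rows", "body": {
  "steps": [
    {"claw":255,"dp":[0.002,0,0.011],"angular":[0,0,0]},
    {"claw":255,"dp":[0.001,0,0.01],"angular":[0,0,0]},
    {"claw":255,"dp":[0,0,0.007],"angular":[0,0,0]},
    {"claw":255,"dp":[0,0,0.003],"angular":[0,0,0]},
    {"claw":255,"dp":[0,0,0.001],"angular":[0,0,0]},
    {"claw":255,"dp":[0,0,0],"angular":[0,0,0]},
    {"claw":255,"dp":[0,0,0],"angular":[0,0,0]},
    {"claw":255,"dp":[0,0,0],"angular":[0,0,0]}
  ]
}}

```text
clock: 38.58
tcp_pos: [0.5346, 0.199, 0.0503]
orientation: [0.001, -0.001, 1.0, 0.0]
wrist_force: [-7.5, -2.1, 14.2]
finger_gap: -0.0001
```

Call:
{"method": "play_rows", "body": {
  "steps": [
    {"claw":255,"dp":[0,0,-0.02],"angular":[0,0,0]},
    {"claw":255,"dp":[0,0,-0.04],"angular":[0,0,0]},
    {"claw":255,"dp":[0,0,-0.04],"angular":[0,0,0]},
    {"claw":255,"dp":[0,0,-0.04],"angular":[0,0,0]},
    {"claw":255,"dp":[0.01,-0.035,-0.02],"angular":[0,0,0]},
    {"claw":255,"dp":[0.01,-0.035,-0.02],"angular":[0,0,0]},
    {"claw":255,"dp":[0.01,-0.035,0],"angular":[0,0,0]},
    {"claw":255,"dp":[0.01,-0.035,0],"angular":[0,0,0]}
  ]
}}

```text
clock: 39.25
tcp_pos: [0.4958, 0.0578, 0.2304]
orientation: [0.003, -0.001, 1.0, -0.0]
wrist_force: [0.0, 0.1, 0.6]
finger_gap: 0.0002
```

Call:
{"method": "play_rows", "body": {
  "steps": [
    {"claw":255,"dp":[0.01,-0.04,0],"angular":[0,0,0]},
    {"claw":255,"dp":[0.01,-0.04,0],"angular":[0,0,0]},
    {"claw":255,"dp":[0.01,-0.04,0],"angular":[0,0,0]},
    {"claw":255,"dp":[0.01,-0.04,0],"angular":[0,0,0]},
    {"claw":255,"dp":[0,-0.04,0],"angular":[0,0,0]},
    {"claw":255,"dp":[0,-0.04,0],"angular":[0,0,0]},
    {"claw":255,"dp":[0,-0.04,0],"angular":[0,0,0]},
    {"claw":255,"dp":[0,-0.04,0],"angular":[0,0,0]}
  ]
}}

```text
clock: 39.92
tcp_pos: [0.4551, -0.2635, 0.2288]
orientation: [0.001, -0.001, 1.0, -0.001]
wrist_force: [0.5, 0.3, 0.6]
finger_gap: -0.0003
```

Call:
{"method": "play_rows", "body": {
  "steps": [
    {"claw":255,"dp":[0,0,0],"angular":[0,0,0]},
    {"claw":255,"dp":[0,0,0],"angular":[0,0,0]},
    {"claw":255,"dp":[0,0,0],"angular":[0,0,0]},
    {"claw":255,"dp":[0,0,0],"angular":[0,0,0]},
    {"claw":255,"dp":[0,0,0],"angular":[0,0,0]},
    {"claw":255,"dp":[0,0,0],"angular":[0,0,0]},
    {"claw":255,"dp":[0,0,0],"angular":[0,0,0]},
    {"claw":255,"dp":[0,0,0],"angular":[0,0,0]}
  ]
}}

```text
clock: 40.58
tcp_pos: [0.4555, -0.2603, 0.2275]
orientation: [0.0, -0.002, 1.0, -0.0]
wrist_force: [-0.5, -0.1, -0.0]
finger_gap: -0.0001
```

```bash
python3 - <<'E'
from h import *
st()
im,P,_,_=look('wrist');np.savez('w12',im=im,P=P);save(im,'w12')
g=im.astype(int);Z=P[...,2]
m=(g.max(-1)<90)&(Z>.005)&(Z<.03)&(abs(P[...,1]-.008)<.06)&(abs(P[...,0]-.46)<.12)
p=P[m];print('pry',m.sum(),cv2.minAreaRect((p[:,:2]*1000).astype(np.float32)),np.median(p[:,2]))
for y in(-.088,-.394):
    k=(Z>.008)&(Z<.14)&(abs(P[...,1]-y)<.045)&(P[...,0]<.572+(.02 if y<-.2 else 0))&(P[...,0]>.52);q=P[k]
    for a in np.arange(.0,.14,.02):
        w=q[(q[:,2]>a)&(q[:,2]<=a+.02)]
        if len(w):print(y,a.round(2),len(w),np.median(w,0).round(3),w.min(0).round(3)[:2],w.max(0).round(3)[:2])
im,P,_,_=look('top');Z=P[...,2]
k=(abs(P[...,0]-.575)<.065)&(abs(P[...,1]-.27)<.12);p=P[k];A=np.c_[p[:,:2],np.ones(len(p))];print('lid plane',np.linalg.lstsq(A,p[:,2],rcond=None)[0],np.percentile(p[:,2],[1,50,99]))
E
```

```text
{'clock': 40.5833, 'tcp_pos': [0.4555, -0.2603, 0.2275], 'orientation': [0.0001, -0.0016, 1.0, -0.0], 'joint_pos': [-0.6722, 0.2193, -0.1083, 1.243, 0.0001, -0.6754], 'wrist_force': [-0.4668, -0.1375, -0.018], 'finger_gap': -0.0001}
pry 1004 ((465.7389221191406, 11.46755599975586), (12.932136535644531, 103.64833068847656), 84.76185607910156) 0.014882792847127152
-0.088 0.0 11 [ 0.559 -0.095  0.019] [ 0.556 -0.102] [ 0.561 -0.083]
-0.088 0.02 156 [ 0.558 -0.095  0.031] [ 0.555 -0.103] [ 0.569 -0.08 ]
-0.088 0.04 226 [ 0.558 -0.094  0.052] [ 0.554 -0.103] [ 0.568 -0.078]
-0.088 0.06 232 [ 0.559 -0.091  0.07 ] [ 0.554 -0.108] [ 0.568 -0.074]
-0.088 0.08 105 [ 0.561 -0.101  0.09 ] [ 0.549 -0.105] [ 0.564 -0.074]
-0.088 0.1 330 [ 0.557 -0.091  0.109] [ 0.545 -0.106] [ 0.571 -0.073]
-0.088 0.12 189 [ 0.554 -0.09   0.132] [ 0.545 -0.093] [ 0.572 -0.086]
-0.394 0.0 19 [ 0.569 -0.391  0.019] [ 0.567 -0.404] [ 0.578 -0.383]
-0.394 0.02 153 [ 0.568 -0.392  0.031] [ 0.566 -0.405] [ 0.578 -0.383]
-0.394 0.04 223 [ 0.569 -0.392  0.052] [ 0.566 -0.407] [ 0.579 -0.382]
-0.394 0.06 213 [ 0.571 -0.396  0.069] [ 0.565 -0.411] [ 0.577 -0.377]
-0.394 0.08 134 [ 0.572 -0.382  0.09 ] [ 0.567 -0.41 ] [ 0.578 -0.377]
-0.394 0.1 303 [ 0.571 -0.393  0.108] [ 0.564 -0.438] [ 0.592 -0.379]
-0.394 0.12 110 [ 0.567 -0.394  0.132] [ 0.564 -0.439] [ 0.592 -0.391]
lid plane [5.21785476e-05 8.00657333e-04 4.34930854e-02] [0.03367216 0.04371772 0.05353519]
```

View pics/w12.png

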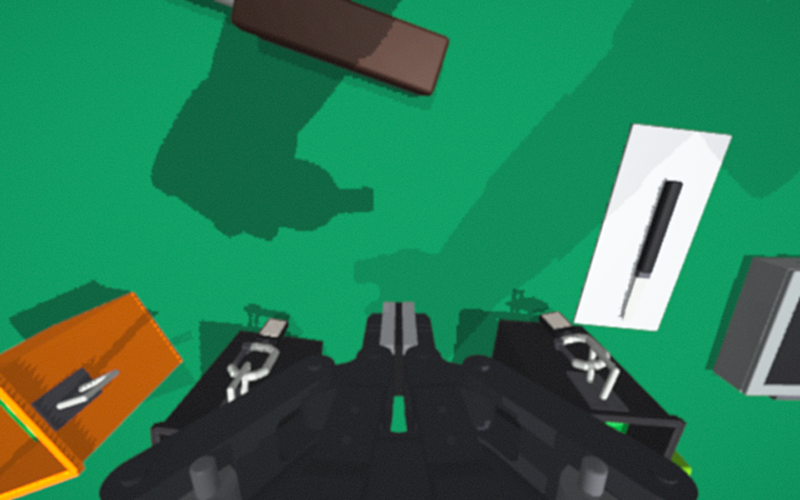

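```bash
python3 -c "
from workcell import env
print(env.hand_in())"
```

```text
the job is handed in; nothing more can be done
None
```

I finished the job and handed it in at about 41 s of the 210 s allowed. The hand-in gives no verdict.

- **Lid opened:** I levered the lid up with the blade in the notch and swung it to about 98°. I then put the pry tool back on its pad.
- **Tags clipped:** Only two black bins were present. I pressed one tag onto each eye through the gate and drew it into the hook's end. Tugging back before release gave about 7 N of resistance on each, so both gates had shut behind the wire.
- **Case shut:** The third tag stayed in the case, and I pressed the lid shut.

Last checks:
- Both tags hang upright, with the fob middle about 4 cm above the bench.
- The lid surface is level at its shut height.
- The pry tool handle lies on the pad, about 1 cm from its centre.
- The arm is clear of everything, and the bins and the things seen in the last views look undisturbed.
- I could not read the gate angles directly; that the gates are shut rests on the tug tests.
- An early reading of where the first tag sat in the grip was about 6 mm off, because the arm was still settling. I corrected it before clipping, and no check failed after that.

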